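# Close the lamp house: cover mouth down, keeper across

### The job

The lamp house has been left open: its box-shaped cover is lying on its side on the bench. Turn the cover mouth down, set it (do not drop it) over the LED plinth so that it sits flat on the lamp base, let go, and then turn the keeper by its ball knob until the pad at the end of the keeper arm is over the middle of the cover. Leave the lens, the carton and the screwdriver where they are.

Things in the scene. Friction and masses are not known exactly. Their poses are not given: they have to be found in the camera images.
- cover: The loose cover: black plastic box, 60 x 60 mm in section, 65 mm long, walls 3 mm; one end open (mouth, 54 x 54 mm inside), the other closed by a slotted aluminium plate. About 0.16 kg. Origin at its centre; +x points out through the mouth. It starts lying on one side: +z up, mouth level, at yaw 1.5 to 2.4 (to the robot's left). Put on, its +x points straight down; any of the four quarter turns is right.
- cover_top (a point): Centre of the cover's closed end (outside), at (-32.5, 0, 0) mm in the cover's frame; axes as the cover's.
- cover_mouth (a point): Centre of the cover's mouth, at (32.5, 0, 0) mm in the cover's frame; axes as the cover's.
- lamp_base: The fixed lamp base: grey plate 90 x 148 mm, 8 mm thick (x -45 to 45, y -43 to 105 mm in its frame), z up, yaw -0.15 to 0.6. Origin at bench height under the middle of the LED plinth. A steel keeper post, 18 mm diameter, stands on it at (0, 85) mm; on top of the post turns the keeper arm with its ball knob.
- plinth (a point): On the plate's upper face at the middle of the LED plinth, 8 mm above the bench; axes as the base's. The plinth is an aluminium block 42 x 42 mm, 12 mm high, sides along the base's x and y, with a white disc (24 mm diameter) and glass dome on it, 27 mm above the plate in all. The cover goes over it with 6 mm to spare on each side, its rim resting on the plate.
- keeper (a joint): Turn of the keeper about the upright post, rad, counterclockwise seen from above. 0: the arm points from the post along the base's -y, pad right over the plinth's middle. It starts swung out at 1.0 to 1.4, pad on the base's +x side; range -0.6 to 1.7, no stop at 0. Stiff (about 0.12 N m); it stays where it is left.
- keeper_pad (a point): Centre of the underside of the round pad (22 mm diameter) at the end of the keeper arm, 85 mm from the post's axis, 77 mm above the bench. The arm is a steel bar 16 mm wide and 8 mm thick (77 to 85 mm above the bench); it passes 4 mm above the top of a cover that sits flat.
- ball_knob (a point): Centre of the smooth black ball knob, 34 mm diameter, on top of the keeper, on the post's axis, 117 mm above the bench, on a thin 12 mm stem. The ball turns with the keeper arm: turn it about the vertical. It slips out unless gripped across its middle.
- objective: Bystander: microscope objective, a steel turned part standing upright, 30 mm diameter, 46 mm high; origin at its underside. Leave it.
- carton: Bystander: cardboard carton 70 x 90 x 50 mm; origin at the centre of its underside. Leave it.
- screwdriver: Bystander: screwdriver lying flat, about 0.2 m long along its x; leave it.
There are look-alikes about, which are no part of the job. What is meant by the lamp_base is not orange, and is the larger of those in its own colour.

How it is judged (in metres and radians):
On the way, in this order (a step that is already met when the one before it is completed fails the run):
1. the cover stands mouth down over the plinth, flat on the lamp base, let go, with the keeper still swung out (angle between cover's own x axis and vertical above 3.07 rad and horizontal distance between cover_top and plinth below 0.011 m and z of cover_mouth in the frame of plinth between -0.003 and 0.003 m and contact force between cover and the fingers below 0.3 N and value of joint keeper above 0.7 rad), for 0.2 s.
2. the keeper is turned in by its ball knob (distance between the grasp point and ball_knob below 0.02 m and value of joint keeper below 0.6 rad), for 0.05 s.
At the end, for the whole second after the job is handed in: The cover stands mouth down (within 0.07 rad of upright) over the plinth, centred within 11 mm, its rim within 3 mm of the plate, at rest and let go; the centre of the keeper's pad is within 18 mm of the middle of the cover's top, seen from above, and the keeper is still (angle between cover's own x axis and vertical above 3.07 rad and horizontal distance between cover_top and plinth below 0.011 m and z of cover_mouth in the frame of plinth between -0.003 and 0.003 m and contact force between cover and the fingers below 0.3 N and horizontal distance between keeper_pad and cover_top below 0.018 m and linear speed of cover below 0.02 m/s and velocity of joint keeper between -0.05 and 0.05 rad/s); the robot touches nothing.
It fails at once if the cover is dropped or thrown (moving faster than 0.6 m/s out of the fingers) (linear speed of cover above 0.6 m/s and contact force between cover and the fingers below 0.1 N).
It fails at once if the objective is moved more than 30 mm (distance of objective from where it was at the start of the episode above 0.03 m).
It fails at once if the carton is moved more than 30 mm (distance of carton from where it was at the start of the episode above 0.03 m).
It fails at once if the screwdriver is moved more than 30 mm (distance of screwdriver from where it was at the start of the episode above 0.03 m).
It also fails if it takes over 61 s, if anything falls off the work surface, if the arm or the gripper's body presses on something with over 40 N, if the wrist force passes 120 N, or if a joint passes its speed limit or range.

### The arm

A 7-joint arm with a two-finger parallel gripper is mounted at the origin on the work surface. World frame = base frame: x ahead of the robot, y to its left, z up, the work surface at z = 0. Lengths are in m, angles in degrees, forces in N, time in s.
With the tool pointing down it reaches from about 0.425 to 0.875 m from the base axis. Payload 4.7 kg.
Tool frame: the origin (TCP) lies on the centre line of the jaws, within the pads' length; the fingertips stand 25 mm ahead of it and the grasp point (between the pads) lies 6 mm ahead of it; z points along the fingers, y is the direction in which the jaws open and shut (so a half turn about z gives the same grasp; the last joint's range is limited). The gripper opens to 87 mm and grips with 3 to 60 N. Pads are 19 mm wide; open, the fingers measure 117 mm over their backs; the gripper's body (75 mm by 190 mm) begins 51 mm behind the grasp point.
Start: joints at [77.584, 18.392, -4.016, 83.108, 1.295, 78.541, -3.26], TCP at [0.149, -0.633, 0.248] pointing down, gripper open.
Joint ranges: [-163.93, 163.93], [-17.29, 119.83], [-79.2, 71.16], [3.27, 140.29], [-89.18, 269.18], [5.43, 117.66], [-154.24, 154.24]. Speed limits (degrees/s): [147.25, 147.25, 180, 180, 180, 180, 180].

### API

Orientations are given as [roll, pitch, yaw] about the fixed x, y, z axes, in that order (R = Rz(yaw) Ry(pitch) Rx(roll)).
In Python, from cell import env gives the robot as it stands.
- The arm moves only by the shell command python3 -m creep 'ROWS' [OPENING] [FORCE]. ROWS is JSON, a list of rows, each an object of numbers: "tx", "ty", "tz": the shift along the tool's x, y, z in m; "rx", "ry", "rz": the turn, a rotation vector about the tool's x, y, z in degrees. In form: [{"tx": .., "ty": .., "tz": .., "rx": .., "ry": .., "rz": ..}, ...]. A call has 1 to 20 rows; each row shifts and turns the commanded pose from where the row before left it, along the tool's axes as they then stand; what a row does not reach is not made up. A row lasts 1/8 s, in which the tool goes at most 62.5 mm and 10.7 degrees, less where a joint would pass 70% of its speed; a pose out of reach is approached as far as the arm can. A call is refused whole if a number of a shift passes 0.0625 or a number of a turn 10.7, either way. A call with a gripper value outside its range is refused whole. OPENING is the finger opening in m, from 0 to 0.087, set as the call begins (- or left out, the last holds). The fingers move at their own pace and stop on an object; FORCE is the grip in N (left out, the last holds). Time passes only in rows, so rows that do not move let the fingers close. It gives the time, the measured TCP pose, the force and the opening at its end, in the units of the state.
- env.get_obs(): the state, without advancing time (a new reading comes with each control period).
- env.read_camera(name): name is "scene" or "top" or "wrist"; returns a dict with "pixels" (420x560x3 uint8, red, green, blue), "intrinsics" (3x3 intrinsics, pixels), "R" (3x3) and "t" (3): a world point X has camera coordinates R X + t. Camera axes: x right, y down, z forward; pixel columns grow to the right and rows downward; lengths in m; the calibration is good to about 2 mm. A picture is of the moment at which its call begins. There is no depth.
- env.sign_off(): hands the job in, once; it reports no verdict.
The state is a dict: "time_s": time; "qpos": joint angles; "joint_velocities": joint speeds; "effort": joint torques, N m; "tool_pos": TCP position; "tool_rot": TCP orientation; "force": force on the tool from outside, world axes, zero at the start; "wrist_torque": the same for the moment, N m; "grip_width": finger opening in m.
Only numpy, scipy, OpenCV 4.12 (cv2) and the standard library are available. Lean on these libraries where they do the work, as an engineer would, in place of code of your own. Each camera call takes 0.05 s, during which the arm holds its last target.

## Working session

There is one attempt and no reset: what is moved stays moved. The work goes in short steps, Python scripts to look and compute and a shell command to move; the robot and the scene stay as the last step left them, time stands still between calls to the robot, and variables do not carry over. Pictures are saved under pics/ and viewed, and the job is handed in when it is done.

```bash
mkdir -p pics; ls; python3 - <<'E'
from cell import env
import cv2
o=env.get_obs()
for k,v in o.items(): print(k,v)
for n in ["scene","top","wrist"]:
    c=env.read_camera(n); cv2.imwrite(f"pics/{n}0.png",c["pixels"][:,:,::-1]); print(n,c["intrinsics"],c["R"],c["t"])
E
```

```text
pics
time_s 0.0
qpos [77.58326177 18.44070195 -4.01483049 83.17642518  1.2955769  78.5406302
 -3.26312638]
joint_velocities [ 0.07550953 -0.02624975  0.02828332  0.07457639  0.02484881 -0.03545986
 -0.10922908]
effort [ 3.74094925e-04 -4.91282523e+01 -4.03197370e-01 -3.12528276e+01
 -6.37278683e-02  4.34586941e-02  1.87533419e-04]
tool_pos [ 0.14852321 -0.63227243  0.24642942]
tool_rot [-1.79887518e+02  6.60297271e-03  1.32228518e+01]
force [-0.34986386 -0.00318508 -0.61193977]
wrist_torque [-0.02922093  0.0140892   0.0428448 ]
grip_width 0.0868984565318741
scene [[388.51700242   0.         281.88721991]
 [  0.         388.51700242 215.05078957]
 [  0.           0.           1.        ]] [[-0.39857519  0.91698579 -0.01657946]
 [ 0.58041499  0.23820276 -0.77870269]
 [-0.71011003 -0.31999454 -0.62717401]] [ 0.34271359 -0.22257717  1.30495739]
top [[469.8040206    0.         272.38248011]
 [  0.         469.8040206  211.37549695]
 [  0.           0.           1.        ]] [[-5.13376922e-02 -9.98681336e-01 -1.74724081e-04]
 [-9.77043766e-01  5.02616225e-02 -2.07024754e-01]
 [ 2.06760540e-01 -1.04574600e-02 -9.78335689e-01]] [-0.09186187  0.58125581  1.11703545]
wrist [[366.19515451   0.         279.02429494]
 [  0.         366.19515451 204.46362844]
 [  0.           0.           1.        ]] [[ 0.2292663  -0.97336075 -0.00240971]
 [-0.92876629 -0.21950192  0.29868392]
 [-0.29125614 -0.0662401  -0.95434905]] [-0.64929288 -0.03701153  0.3915615 ]
```

View pics/scene0.png

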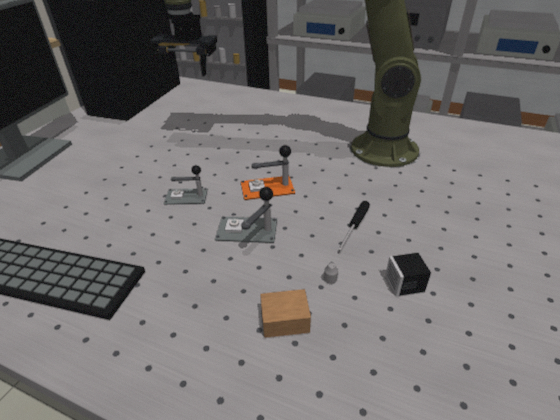

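View pics/top0.png

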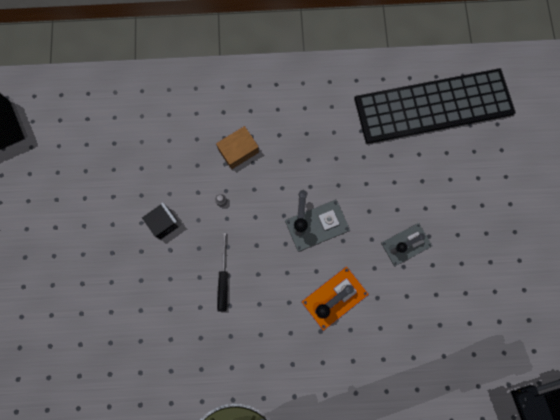

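View pics/wrist0.png

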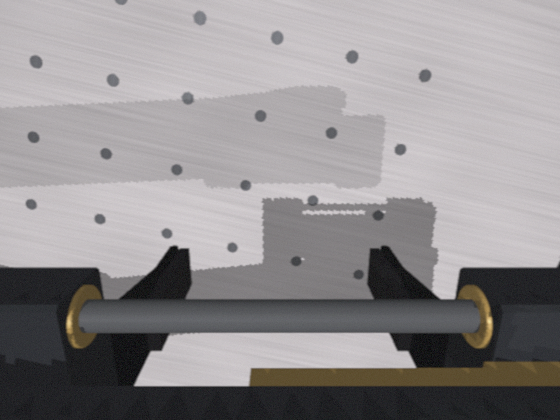

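```bash
cat > h.py <<'E'
from cell import env
import cv2, numpy as np
from scipy.spatial.transform import Rotation as Rn
def ray(c,u,v):
    K,R,t=c["intrinsics"],c["R"],c["t"]
    d=R.T@np.linalg.solve(K,[u,v,1.]); return -R.T@t, d/np.linalg.norm(d)
def plane(c,u,v,z):
    o,d=ray(c,u,v); return o+d*(z-o[2])/d[2]
def tri(obs):
    A=np.zeros((3,3));b=np.zeros(3);L=[]
    for c,u,v in obs:
        o,d=ray(c,u,v);P=np.eye(3)-np.outer(d,d);A+=P;b+=P@o;L.append((o,P))
    X=np.linalg.solve(A,b); return X,[np.linalg.norm(P@(X-o)) for o,P in L]
def proj(c,X):
    p=c["intrinsics"]@(c["R"]@np.asarray(X,float)+c["t"]); return p[:2]/p[2]
def crop(c,x0,y0,w,h,s,name):
    im=c["pixels"][y0:y0+h,x0:x0+w,::-1]; cv2.imwrite("pics/"+name,cv2.resize(im,None,fx=s,fy=s,interpolation=cv2.INTER_CUBIC))
E
python3 - <<'E'
from h import *
import pickle
t=env.read_camera("top");s=env.read_camera("scene")
pickle.dump((t,s),open("ts0.pkl","wb"))
crop(t,270,170,100,75,8,"t_base.png")
crop(t,130,190,70,60,8,"t_cov.png")
crop(s,200,175,100,75,8,"s_base.png")
crop(s,375,240,70,60,8,"s_cov.png")
E
```

```text
(no output)
```

View pics/t_base.png

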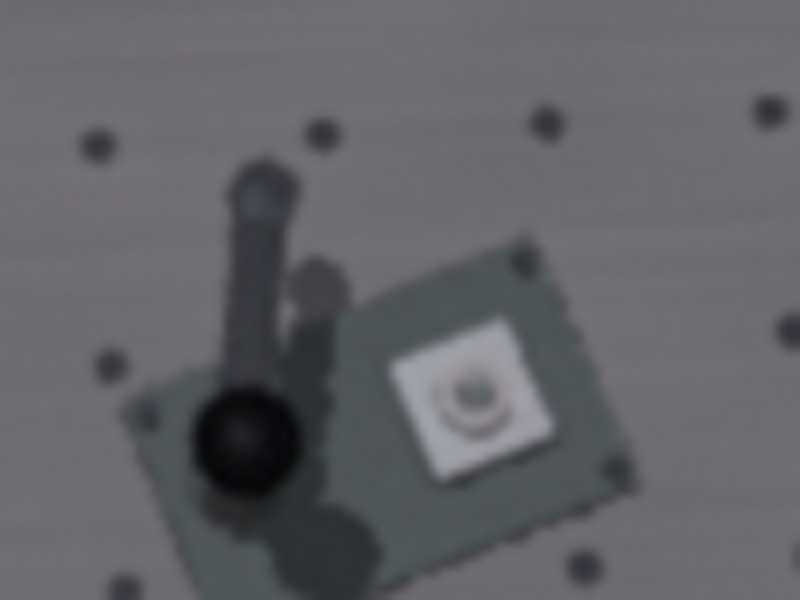

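View pics/t_cov.png

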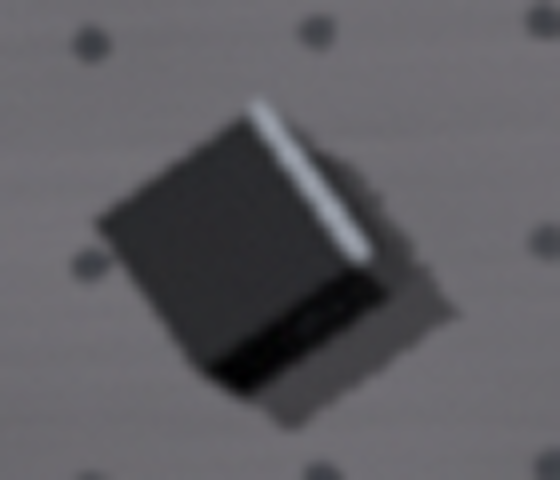

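View pics/s_base.png

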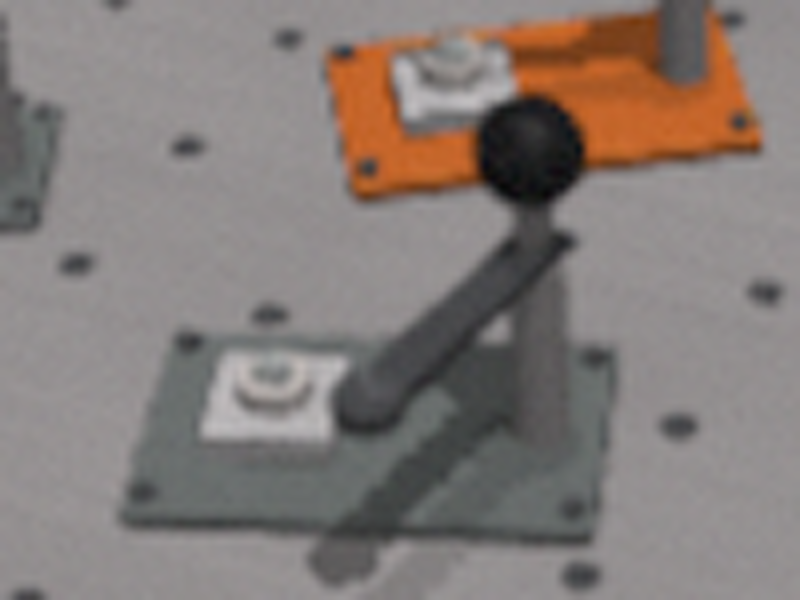

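View pics/s_cov.png

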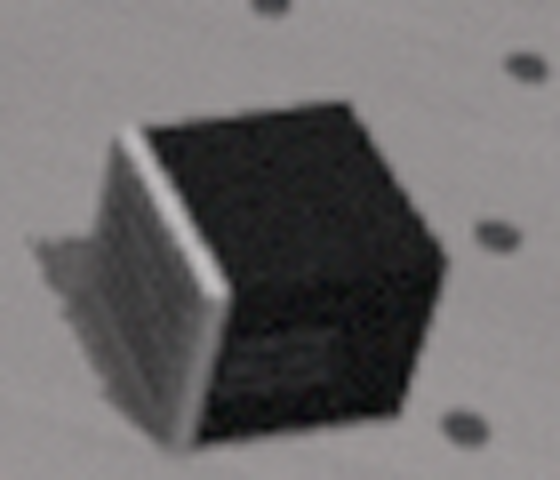

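```bash
cat > m1.py <<'E'
from h import *
import pickle
t,s=pickle.load(open("ts0.pkl","rb"))
def f(x0,y0,p): return x0+(p[0]+.5)/8-.5, y0+(p[1]+.5)/8-.5
np.set_printoptions(precision=4,suppress=True)
print("plinth top corners")
P=[plane(t,*f(270,170,p),.02) for p in [(390,367),(505,320),(553,432),(440,480)]]
P=np.array(P);print(P,P.mean(0),[np.linalg.norm(P[i]-P[(i+1)%4]) for i in range(4)])
d=P[0]-P[1]; print("yaw +y", np.degrees(np.arctan2(d[1],d[0]))-90)
S=np.array([plane(s,*f(200,175,p),.02) for p in [(225,348),(352,350),(335,440),(202,437)]]);print("scene",S.mean(0))
C=np.array([plane(t,*f(270,170,p),.008) for p in [(120,405),(530,240),(640,485)]]);print(C,np.linalg.norm(C[0]-C[1]),np.linalg.norm(C[2]-C[1]))
print("ball",tri([(t,*f(270,170,(247,442))),(s,*f(200,175,(530,150)))]))
print("padtop",tri([(t,*f(270,170,(263,190))),(s,*f(200,175,(370,400)))]))
ct=[(98,220),(255,100),(372,258),(205,365)]
print("cover");
cs=[(445,260),(228,293),(125,130),(348,103)]
T=np.array([plane(t,*f(130,190,p),.06) for p in ct]);print(T,T.mean(0),[np.linalg.norm(T[i]-T[(i+1)%4]) for i in range(4)])
for a in range(4):
    print([ (tri([(t,*f(130,190,ct[i])),(s,*f(375,240,cs[(i+a)%4]))])[0].round(4).tolist(), np.round(tri([(t,*f(130,190,ct[i])),(s,*f(375,240,cs[(i+a)%4]))])[1],4).tolist()) for i in range(4)])
E
python3 m1.py
```

```text
plinth top corners
[[ 0.5675 -0.2403  0.02  ]
 [ 0.5812 -0.2787  0.02  ]
 [ 0.5435 -0.2913  0.02  ]
 [ 0.5297 -0.2537  0.02  ]] [ 0.5555 -0.266   0.02  ] [np.float64(0.040752724033726845), np.float64(0.03971888138440789), np.float64(0.040035014625377084), np.float64(0.04015298016486181)]
yaw +y 19.520655279341597
scene [ 0.5557 -0.2627  0.02  ]
[[ 0.5618 -0.1527  0.008 ]
 [ 0.6101 -0.2908  0.008 ]
 [ 0.5267 -0.32    0.008 ]] 0.14626706243363102 0.0884001762098101
ball (array([ 0.5276, -0.1848,  0.1169]), [np.float64(0.001042733087750188), np.float64(0.0010427330877502646)])
padtop (array([ 0.6124, -0.1968,  0.0829]), [np.float64(0.001413612526963834), np.float64(0.0014136125269639394)])
cover
[[0.5782 0.2055 0.06  ]
 [0.6143 0.1563 0.06  ]
 [0.5617 0.12   0.06  ]
 [0.5306 0.172  0.06  ]] [0.5712 0.1635 0.06  ] [np.float64(0.060954282076763726), np.float64(0.06390605364760783), np.float64(0.06066133059803211), np.float64(0.05821575666612733)]
[([0.5782, 0.2067, 0.0594], [0.001, 0.001]), ([0.6135, 0.1575, 0.0621], [0.0016, 0.0016]), ([0.5617, 0.122, 0.0584], [0.0017, 0.0017]), ([0.5303, 0.1744, 0.0596], [0.0023, 0.0023])]
[([0.5856, 0.1836, 0.0454], [0.0256, 0.0256]), ([0.6053, 0.136, 0.1036], [0.0103, 0.0103]), ([0.5561, 0.147, 0.0751], [0.0296, 0.0296]), ([0.537, 0.1975, 0.0153], [0.0142, 0.0142])]
[([0.5789, 0.16, 0.0911], [0.0369, 0.0369]), ([0.5989, 0.1593, 0.1167], [0.0158, 0.0158]), ([0.5644, 0.1678, 0.0353], [0.0422, 0.0422]), ([0.5436, 0.173, -0.0026], [0.0142, 0.0142])]
[([0.5708, 0.1846, 0.1002], [0.0097, 0.0097]), ([0.6077, 0.1792, 0.08], [0.027, 0.027]), ([0.5692, 0.1446, 0.0127], [0.0151, 0.0151]), ([0.538, 0.1483, 0.0476], [0.0268, 0.0268])]
```

```bash
cat > log.py <<'E'
from h import *
import json
o=env.get_obs()
open("q.jsonl","a").write(json.dumps([list(map(float,o["qpos"])),list(map(float,o["tool_pos"])),list(map(float,o["tool_rot"]))])+"\n")
print(o["time_s"],np.round(o["qpos"],2),np.round(o["tool_pos"],4),np.round(o["tool_rot"],2),np.round(o["force"],1),round(o["grip_width"],4))
E
python3 log.py
python3 -m creep '[{"tx":0.0358,"ty":-0.0244},{"tx":0.0358,"ty":-0.0244},{"tx":0.0358,"ty":-0.0244},{"tx":0.0358,"ty":-0.0244},{"tx":0.0358,"ty":-0.0244},{"tx":0.0358,"ty":-0.0244}]' 0.087 20; python3 log.py
python3 -m creep '[{"tx":0.0358,"ty":-0.0244,"rx":5,"ry":5},{"tx":0.0358,"ty":-0.0244,"rz":-10},{"tx":0.0358,"ty":-0.0244,"rz":-10},{"tz":-0.02,"rz":-10},{"rz":-10},{"rz":-10}]';python3 log.py
```

```text
0.25 [77.59 18.42 -4.01 83.14  1.3  78.54 -3.26] [ 0.1486 -0.6326  0.247 ] [-179.95    0.     13.22] [-1.   0.3 -0.9] 0.087
0.25 [77.59 18.42 -4.01 83.14  1.3  78.54 -3.26] [ 0.1486 -0.6326  0.247 ] [-179.95    0.     13.22] [-1.   0.3 -0.9] 0.087
0.25 [77.59 18.42 -4.01 83.14  1.3  78.54 -3.26] [ 0.1486 -0.6326  0.247 ] [-179.95    0.     13.22] [-1.   0.3 -0.9] 0.087$[0]: bad value
$[0]: bad value
```

```bash
rm q.jsonl; python3 log.py
python3 -m creep '[{"tx":0.0358,"ty":-0.0244,"tz":0,"rx":0,"ry":0,"rz":0},{"tx":0.0358,"ty":-0.0244,"tz":0,"rx":0,"ry":0,"rz":0},{"tx":0.0358,"ty":-0.0244,"tz":0,"rx":0,"ry":0,"rz":0},{"tx":0.0358,"ty":-0.0244,"tz":0,"rx":0,"ry":0,"rz":0},{"tx":0.0358,"ty":-0.0244,"tz":0,"rx":0,"ry":0,"rz":0},{"tx":0.0358,"ty":-0.0244,"tz":0,"rx":0,"ry":0,"rz":0}]' 0.087 20; python3 log.py
```

```text
0.25 [77.59 18.42 -4.01 83.14  1.3  78.54 -3.26] [ 0.1486 -0.6326  0.247 ] [-179.95    0.     13.22] [-1.   0.3 -0.9] 0.087
time_s: 1.0
tool_pos: [0.3251, -0.4399, 0.2476]
tool_rot: [180.0, 0.0, 13.2]
force: [0.8, 0.3, -0.1]
grip_width: 0.0869
1.0 [ 63.13   6.46 -13.35  97.56   1.54  76.14 -27.28] [ 0.3251 -0.4399  0.2476] [179.98   0.    13.22] [ 0.8  0.3 -0.1] 0.0869
```

```bash

python3 -m creep '[{"tx":0.0358,"ty":-0.0244,"tz":0,"rx":0,"ry":0,"rz":0},{"tx":0.0358,"ty":-0.0244,"tz":0,"rx":0,"ry":0,"rz":0},{"tx":0.0358,"ty":-0.0244,"tz":0,"rx":0,"ry":0,"rz":0},{"tx":0.0358,"ty":-0.0244,"tz":0,"rx":0,"ry":0,"rz":0},{"tx":0.0358,"ty":-0.0244,"tz":-0.05,"rx":0,"ry":0,"rz":0}]'; python3 log.py
python3 -m creep '[{"tx":0,"ty":0,"tz":0,"rx":8,"ry":5,"rz":-10},{"tx":0,"ty":0,"tz":0,"rx":5,"ry":8,"rz":-10}]' >/dev/null; python3 log.py
python3 -m creep '[{"tx":0,"ty":0,"tz":0,"rx":-13,"ry":-10,"rz":-10}]'; python3 -m creep '[{"tx":0,"ty":0,"tz":0,"rx":-9,"ry":10,"rz":-10},{"tx":0,"ty":0,"tz":0,"rx":-10,"ry":0,"rz":-10}]'>/dev/null; python3 log.py
cat q.jsonl
```

```text
time_s: 1.62
tool_pos: [0.4678, -0.281, 0.2916]
tool_rot: [-179.7, 0.3, 13.2]
force: [1.1, -0.3, 0.9]
grip_width: 0.087
1.625 [ 49.81   6.14 -23.28  93.21   2.4   81.61 -50.48] [ 0.4678 -0.281   0.2916] [-179.67    0.32   13.25] [ 1.1 -0.3  0.9] 0.087
1.875 [ 56.58   8.32 -21.63  91.65 -11.49  83.52 -24.14] [ 0.4705 -0.2822  0.2958] [-171.13  -11.81   28.28] [-1.1 -0.4  0.2] 0.087
2.125 [ 60.82  -2.95 -21.26 103.99 -18.7   68.    -4.79] [ 0.4676 -0.2859  0.2938] [171.28 -18.05  41.71] [ 0.4  1.  -1.2] 0.087
[[77.58553215937292, 18.417938885378383, -4.014640718435743, 83.13916778100679, 1.295287766147705, 78.53977609113694, -3.260604877270133], [0.14857362928288506, -0.6325649822502749, 0.24701394916831068], [-179.94831143153695, 0.004697336081691874, 13.222034363714908]]
[[63.128495375657536, 6.457555320152824, -13.3494633243905, 97.56212302044729, 1.542317777840182, 76.14293042120408, -27.284559443863994], [0.3251040449090304, -0.4399409787558458, 0.2476119861862662], [179.98210671830898, 0.0014848063867684061, 13.223788320879466]]
[[49.805005848697675, 6.142195448156092, -23.27967985084423, 93.2108617760114, 2.4006068360896453, 81.60977152406255, -50.48060297052779], [0.46779150059960234, -0.28095754394445277, 0.29156218701701075], [-179.66866568448376, 0.32060965591026713, 13.245175522210408]]
[[56.57777897502616, 8.31774032379932, -21.63465360586907, 91.64764967954686, -11.486089702662031, 83.5198963211652, -24.13566104034089], [0.47052211281543926, -0.28221017659651604, 0.2957648548585331], [-171.13014493371733, -11.80755830294579, 28.277804002149725]]
[[60.817827138754424, -2.9505149465178975, -21.26478870435113, 103.98764193891695, -18.698749546117636, 68.00499822694368, -4.789333932466658], [0.46757527878365884, -0.285936215388075, 0.29379307486308026], [171.28234151046482, -18.048476787783205, 41.71249276388128]]out of range: a turn must lie within [-10.7, 10.7]
```

```bash
cat > fk.py <<'E'
from h import *
import json, itertools
from scipy.optimize import least_squares
AX=["z","y","z","y","z","y","z"]
def fk(q,p,s):
    # p: z-heights d1,L1,L2,L3 ; x/y offsets
    d1,L1,L2,L3=p[:4]; ox=p[4:8]; off=p[8:15] if len(p)>8 else np.zeros(7)
    R=Rn.identity(); X=np.zeros(3)
    seg={1:[0,0,d1],3:[ox[0],ox[1],L1],5:[ox[2],ox[3],L2]}
    for i in range(7):
        if i in seg: X=X+R.apply(seg[i])
        R=R*Rn.from_euler(AX[i],s[i]*q[i]+off[i],degrees=True)
    X=X+R.apply([0,0,L3]); return X,R
def load(): return [json.loads(l) for l in open("q.jsonl")]
def res(p,s,D):
    r=[]
    for q,x,e in D:
        X,R=fk(q,p,s); T=Rn.from_euler("xyz",e,degrees=True)
        r+=list((X-x)*1)+list((R.inv()*T).as_rotvec()*0.3)
    return np.array(r)
if __name__=="__main__":
    D=load();out=[]
    for s in itertools.product([1,-1],repeat=7):
        if s[1]<0: continue
        for o7 in (0,90,180,-90):
            f=lambda p: res(np.r_[p[:8],np.zeros(6),o7],s,D)
            r=least_squares(f,[.3,.4,.4,.25,0,0,0,0],max_nfev=30); out.append((r.cost,s,o7,r.x))
    out.sort(key=lambda a:a[0])
    for c,s,o7,x in out[:3]: print(c,s,o7,x.round(4))
    c,s,o7,x=out[0]; np.save("fkp.npy",np.r_[x,np.zeros(6),o7,s]); print(np.abs(res(np.r_[x,np.zeros(6),o7],s,D)).max())
E
python3 fk.py
```

```text
1.5969391787404084e-06 (-1, 1, -1, 1, -1, 1, -1) 90 [ 0.2315  0.4857  0.5081  0.3571 -0.0046 -0.0245 -0.0128 -0.0008]
0.02794591939516383 (-1, 1, -1, 1, 1, 1, -1) 90 [-0.2506  0.3791  0.429   0.1807  0.0137  0.074  -0.4205 -0.082 ]
0.02951710513356944 (-1, 1, -1, -1, 1, -1, -1) 90 [-0.2596  0.8834  0.501  -0.0924  0.953   0.0037 -0.346  -0.0112]
0.0008660602010064355
```

```bash
cat > ik.py <<'E'
from fk import *
P=np.load("fkp.npy"); p=P[:15]; s=P[15:]
lo=np.array([-163.93,-17.29,-79.2,3.27,-89.18,5.43,-154.24]); hi=np.array([163.93,119.83,71.16,140.29,269.18,117.66,154.24])
def err(q,X,R,q0,w=1e-4):
    x,r=fk(q,p,s); return np.r_[(x-X),(r.inv()*R).as_rotvec()*.3, w*(q-q0)/50]
def solve(X,R,q0,w=1e-4):
    q0=np.clip(q0,lo+.5,hi-.5)
    r=least_squares(err,q0,bounds=(lo,hi),args=(X,R,q0,w),max_nfev=200)
    e=err(r.x,X,R,q0); return r.x,np.linalg.norm(e[:6])
def pose(ptip,psi,ry,h=0.006):
    "grasp point, tool x yaw psi when down, then ry about tool y; returns TCP, R"
    R=Rn.from_euler("xyz",[180,0,psi],degrees=True)*Rn.from_euler("y",ry,degrees=True)
    return np.asarray(ptip)-R.apply([0,0,h]),R
E
cat > feas.py <<'E'
from ik import *
rng=np.random.default_rng(0)
q0=np.array(load()[-1][0])
pl=np.array([.5556,-.2645]);cv=np.array([.5709,.1652])
def best(X,R,n=25):
    S=[]
    for k in range(n):
        q,e=solve(X,R,q0 if k==0 else rng.uniform(lo,hi))
        if e<1e-3:S.append((np.min(np.minimum(q-lo,hi-q)),q.round(0)))
    S.sort(key=lambda a:-a[0]); return [(round(m,1),q.tolist()) for m,q in S[:3]]
for name,psi,sg in (("A",124,1),("B",-56,-1)):
    for a in (0,20,45): print("pick",name,a,best(*pose([*cv,.03],psi,sg*a)))
for d in (19.3,109.3):
    for name,sg in (("A",1),("B",-1)):
        psi=d+180 if sg>0 else d
        for a in (0,20,45): print("place",d,name,a,best(*pose([*pl,.05],psi,sg*(a-90))))
E
python3 feas.py
```

```text
pick A 0 [(np.float64(35.9), [12.0, 25.0, -37.0, 104.0, 18.0, 56.0, 1.0]), (np.float64(35.9), [6.0, 24.0, -30.0, 104.0, 14.0, 55.0, 4.0]), (np.float64(35.9), [-36.0, 24.0, 21.0, 104.0, -10.0, 54.0, 24.0])]
pick A 20 [(np.float64(42.3), [-5.0, 28.0, -4.0, 98.0, -18.0, 64.0, 35.0]), (np.float64(40.3), [22.0, 33.0, -39.0, 98.0, 1.0, 63.0, 20.0]), (np.float64(39.7), [-32.0, 33.0, 31.0, 98.0, -36.0, 69.0, 48.0])]
pick A 45 [(np.float64(41.4), [24.0, 45.0, -33.0, 88.0, -16.0, 76.0, 36.0]), (np.float64(41.2), [23.0, 44.0, -32.0, 88.0, -17.0, 76.0, 37.0]), (np.float64(40.8), [22.0, 44.0, -29.0, 88.0, -19.0, 77.0, 38.0])]
pick B 0 [(np.float64(14.9), [-62.0, 35.0, 56.0, 104.0, -34.0, 59.0, -138.0]), (np.float64(0.0), [-40.0, 24.0, 26.0, 104.0, -13.0, 54.0, -154.0]), (np.float64(0.0), [-40.0, 24.0, 26.0, 104.0, -13.0, 54.0, -154.0])]
pick B 20 [(np.float64(22.3), [-32.0, 32.0, 31.0, 98.0, -36.0, 69.0, -132.0]), (np.float64(19.7), [-27.0, 31.0, 24.0, 98.0, -32.0, 68.0, -135.0]), (np.float64(7.7), [-2.0, 28.0, -7.0, 98.0, -16.0, 64.0, -147.0])]
pick B 45 [(np.float64(26.8), [-18.0, 45.0, 28.0, 8
[... 1672 characters left out ...]
0, 54.0, -22.0, 117.0, -131.0])]
place 109.3 A 45 [(np.float64(20.1), [55.0, 53.0, -32.0, 70.0, -5.0, 96.0, -134.0]), (np.float64(16.5), [30.0, 51.0, 11.0, 70.0, -30.0, 101.0, -115.0]), (np.float64(16.5), [30.0, 51.0, 12.0, 70.0, -31.0, 101.0, -115.0])]
place 109.3 B 0 []
place 109.3 B 20 [(np.float64(2.0), [63.0, 78.0, -58.0, 54.0, 3.0, 116.0, 31.0]), (np.float64(2.0), [56.0, 72.0, -39.0, 54.0, -10.0, 116.0, 41.0]), (np.float64(1.8), [55.0, 71.0, -37.0, 54.0, -12.0, 116.0, 42.0])]
place 109.3 B 45 [(np.float64(21.4), [53.0, 53.0, -30.0, 70.0, -6.0, 96.0, 47.0]), (np.float64(20.8), [47.0, 51.0, -19.0, 70.0, -13.0, 97.0, 52.0]), (np.float64(20.2), [65.0, 61.0, -55.0, 70.0, 11.0, 97.0, 35.0])]
```

```bash
python3 log.py; cat > to.py <<'E'
# usage: to.py gx gy gz psi ry
import sys
from ik import *
gx,gy,gz,psi,ry=map(float,sys.argv[1:6])
o=env.get_obs(); R0=Rn.from_euler("xyz",o["tool_rot"],degrees=True); X0=np.array(o["tool_pos"])
X,R=pose([gx,gy,gz],psi,ry)
rv=(R0.inv()*R).as_rotvec(degrees=True)
print("t",o["time_s"],"F",np.round(o["force"],1),"w",round(o["grip_width"],4))
print("grasp now",np.round(X0+R0.apply([0,0,.006]),4))
print("q",np.round(o["qpos"],1))
print("turn tool",rv.round(2),np.linalg.norm(rv).round(1))
print("shift in current tool",R0.inv().apply(X-X0).round(4),"in final tool",R.inv().apply(X-X0).round(4),"world",(X-X0).round(4))
q,e=solve(X,R,np.array(o["qpos"]),1e-4);print("ik",q.round(1),round(e,4))
E
python3 to.py .5765 .1569 .16 124 45
```

```text
2.125 [ 60.82  -2.95 -21.26 103.99 -18.7   68.    -4.79] [ 0.4676 -0.2859  0.2938] [171.28 -18.05  41.71] [ 0.4  1.  -1.2] 0.087
t 2.125 F [ 0.4  1.  -1.2] w 0.087
grasp now [ 0.4696 -0.2854  0.2882]
q [ 60.8  -3.  -21.3 104.  -18.7  68.   -4.8]
turn tool [ 50.8   27.73 -69.56] 90.5
shift in current tool [ 0.3168 -0.2873  0.1982] in final tool [0.1219 0.3379 0.3051] world [ 0.1113  0.4393 -0.1296]
ik [ 30.2  39.  -42.1  83.8 -15.2  86.3  28.2] 0.0
```

```bash
python3 to.py .5765 .1569 .25 124 45 | grep -E "turn|shift|ik"
```

```text
turn tool [ 50.8   27.73 -69.56] 90.5
shift in current tool [ 0.3447 -0.2743  0.1137] in final tool [0.1856 0.3379 0.2415] world [ 0.1113  0.4393 -0.0396]
ik [ 30.3  34.6 -43.2  78.9 -17.9  93.7  24.5] 0.0
```

```bash
python3 -m creep '[{"tx":0.0345,"ty":-0.0274,"tz":0.0114,"rx":0,"ry":0,"rz":0},{"tx":0.0345,"ty":-0.0274,"tz":0.0114,"rx":0,"ry":0,"rz":0},{"tx":0.0345,"ty":-0.0274,"tz":0.0114,"rx":0,"ry":0,"rz":0},{"tx":0.0345,"ty":-0.0274,"tz":0.0114,"rx":0,"ry":0,"rz":0},{"tx":0.0345,"ty":-0.0274,"tz":0.0114,"rx":0,"ry":0,"rz":0},{"tx":0.0345,"ty":-0.0274,"tz":0.0114,"rx":0,"ry":0,"rz":0},{"tx":0.0345,"ty":-0.0274,"tz":0.0114,"rx":0,"ry":0,"rz":0},{"tx":0.0345,"ty":-0.0274,"tz":0.0114,"rx":0,"ry":0,"rz":0},{"tx":0.0345,"ty":-0.0274,"tz":0.0114,"rx":0,"ry":0,"rz":0},{"tx":0.0345,"ty":-0.0274,"tz":0.0114,"rx":0,"ry":0,"rz":0}]'; python3 log.py;
python3 -m creep '[{"tx":0,"ty":0,"tz":0,"rx":5.1,"ry":2.8,"rz":-7},{"tx":0,"ty":0,"tz":0,"rx":5.1,"ry":2.8,"rz":-7},{"tx":0,"ty":0,"tz":0,"rx":5.1,"ry":2.8,"rz":-7},{"tx":0,"ty":0,"tz":0,"rx":5.1,"ry":2.8,"rz":-7},{"tx":0,"ty":0,"tz":0,"rx":5.1,"ry":2.8,"rz":-7},{"tx":0,"ty":0,"tz":0,"rx":5.1,"ry":2.8,"rz":-7},{"tx":0,"ty":0,"tz":0,"rx":5.1,"ry":2.8,"rz":-7},{"tx":0,"ty":0,"tz":0,"rx":5.1,"ry":2.8,"rz":-7},{"tx":0,"ty":0,"tz":0,"rx":5.1,"ry":2.8,"rz":-7},{"tx":0,"ty":0,"tz":0,"rx":5.1,"ry":2.8,"rz":-7},{"tx":0,"ty":0,"tz":0,"rx":0,"ry":0,"rz":0}]'; python3 log.py; python3 to.py .5765 .1569 .25 124 45
```

```text
time_s: 3.38
tool_pos: [0.5797, 0.1577, 0.256]
tool_rot: [171.4, -18.0, 41.8]
force: [0.1, 0.3, -0.5]
grip_width: 0.0871
3.375 [ 42.77   0.63 -60.45 105.3    1.45  54.47 -67.8 ] [0.5797 0.1577 0.256 ] [171.39 -18.04  41.79] [ 0.1  0.3 -0.5] 0.0871
time_s: 4.75
tool_pos: [0.5804, 0.1565, 0.2539]
tool_rot: [179.9, -45.5, 124.7]
force: [0.3, 0.9, 0.4]
grip_width: 0.0868
4.75 [ 38.56  43.76 -60.27  76.71  -6.35  93.03  16.83] [0.5804 0.1565 0.2539] [179.87 -45.52 124.65] [0.3 0.9 0.4] 0.0868
t 4.75 F [0.3 0.9 0.4] w 0.0868
grasp now [0.578  0.1601 0.2497]
q [ 38.6  43.8 -60.3  76.7  -6.4  93.   16.8]
turn tool [-0.33 -0.52  0.46] 0.8
shift in current tool [-0.001  -0.0031 -0.0015] in final tool [-0.001  -0.003  -0.0015] world [-0.0015 -0.0032  0.0003]
ik [ 39.6  41.1 -60.7  78.9  -8.   92.2  16.3] 0.0
```

```bash
python3 - <<'E'
from h import *
import pickle
w=env.read_camera("wrist");t=env.read_camera("top")
pickle.dump(w,open("w1.pkl","wb"))
cv2.imwrite("pics/w1.png",w["pixels"][:,:,::-1]);cv2.imwrite("pics/t1.png",t["pixels"][:,:,::-1])
E
```

```text
(no output)
```

View pics/w1.png

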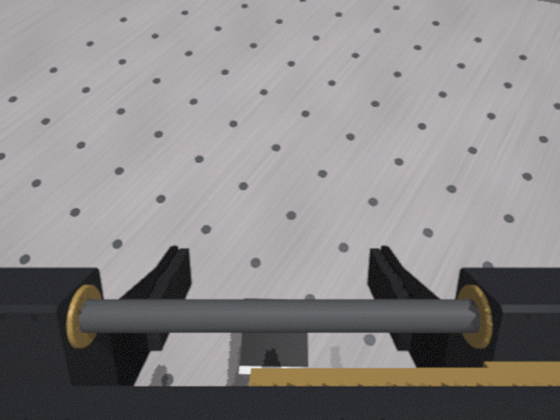

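```bash
python3 - <<'E'
from h import *
import pickle
w=pickle.load(open("w1.pkl","rb"))
for X in [[.5782,.2067,.06],[.5303,.1744,.06],[.6135,.1575,.06],[.5617,.122,.06]]: print(proj(w,X).round(1))
crop(w,210,280,130,100,6,"w1c.png")
E
```

```text
[307.4 301.3]
[246.3 300.6]
[311.3 371.5]
[238.8 371.3]
```

View pics/w1c.png

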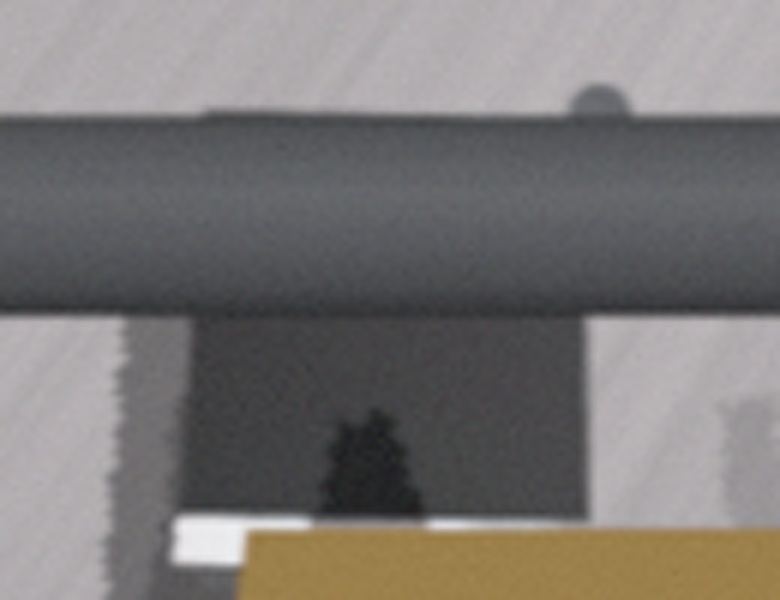

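```bash
python3 to.py .576 .158 .03 124 45
```

```text
t 4.85 F [ 0.1  0.4 -0.1] w 0.0872
grasp now [0.5772 0.1604 0.2515]
q [ 38.7  43.5 -60.3  76.8  -6.4  93.   16.8]
turn tool [-0.26 -0.35  0.48] 0.6
shift in current tool [-0.1585 -0.0029  0.1547] in final tool [-0.1575 -0.0023  0.1557] world [-0.0012 -0.0024 -0.2215]
ik [ 37.4  53.7 -54.4  87.6   0.6  75.9  23.4] 0.0
```

Descend in two stages, checking in between.

```bash
python3 -m creep '[{"tx":-0.014,"ty":-0.0023,"tz":0.014,"rx":-0.2,"ry":-0.3,"rz":0.4},{"tx":-0.021,"ty":0,"tz":0.021,"rx":0,"ry":0,"rz":0},{"tx":-0.021,"ty":0,"tz":0.021,"rx":0,"ry":0,"rz":0},{"tx":-0.021,"ty":0,"tz":0.021,"rx":0,"ry":0,"rz":0},{"tx":-0.021,"ty":0,"tz":0.021,"rx":0,"ry":0,"rz":0},{"tx":-0.01,"ty":0,"tz":0.01,"rx":0,"ry":0,"rz":0},{"tx":0,"ty":0,"tz":0,"rx":0,"ry":0,"rz":0}]' 0.087 30; python3 log.py; python3 to.py .576 .158 .03 124 45
python3 - <<'E'
from h import *
t=env.read_camera("top");s=env.read_camera("scene")
crop(t,110,160,140,105,5,"t2.png");crop(s,320,180,160,120,5,"s2.png")
E
```

```text
time_s: 5.72
tool_pos: [0.5772, 0.1553, 0.1023]
tool_rot: [-179.9, -45.1, 124.1]
force: [0.2, -0.1, -0.1]
grip_width: 0.0867
5.725 [ 37.57  51.25 -55.57  83.82  -1.07  81.35  22.18] [0.5772 0.1553 0.1023] [-179.95  -45.09  124.14] [ 0.2 -0.1 -0.1] 0.0867
t 5.725 F [ 0.2 -0.1 -0.1] w 0.0867
grasp now [0.5749 0.1588 0.098 ]
q [ 37.6  51.3 -55.6  83.8  -1.1  81.4  22.2]
turn tool [-0.15 -0.09  0.1 ] 0.2
shift in current tool [-0.0491  0.0005  0.0471] in final tool [-0.049   0.0005  0.0472] world [ 0.0011 -0.0008 -0.068 ]
ik [ 36.8  53.1 -53.1  87.6  -0.5  75.9  24.2] 0.0
```

View pics/t2.png

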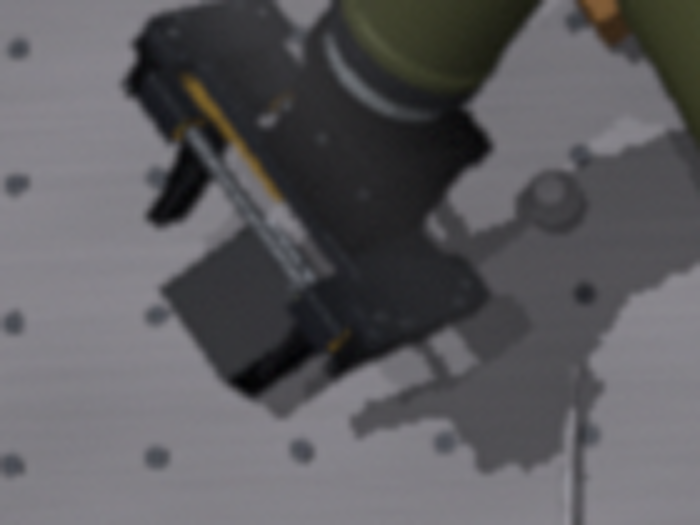

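View pics/s2.png

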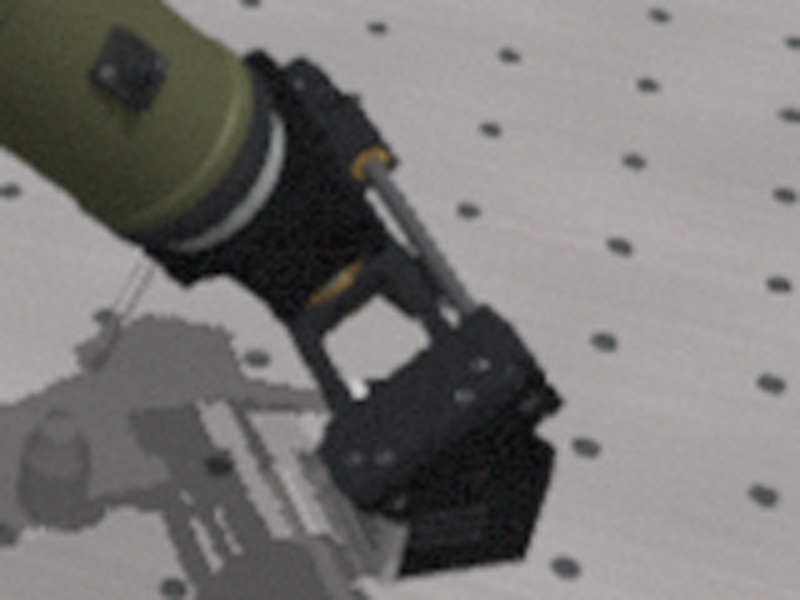

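```bash
python3 -m creep '[{"tx":-0.012,"ty":0,"tz":0.012,"rx":0,"ry":0,"rz":0},{"tx":-0.012,"ty":0,"tz":0.012,"rx":0,"ry":0,"rz":0},{"tx":-0.012,"ty":0,"tz":0.012,"rx":0,"ry":0,"rz":0},{"tx":-0.008,"ty":0,"tz":0.008,"rx":0,"ry":0,"rz":0},{"tx":-0.004,"ty":0,"tz":0.003,"rx":0,"ry":0,"rz":0},{"tx":0,"ty":0,"tz":0,"rx":0,"ry":0,"rz":0}]' 0.087 30; python3 log.py; python3 to.py .576 .158 .03 124 45
```

```text
time_s: 6.58
tool_pos: [0.5782, 0.155, 0.0357]
tool_rot: [180.0, -45.1, 124.2]
force: [-0.3, 0.8, 0.4]
grip_width: 0.087
6.575 [ 36.33  55.73 -53.05  84.75   1.4   76.96  24.33] [0.5782 0.155  0.0357] [179.96 -45.08 124.22] [-0.3  0.8  0.4] 0.087
t 6.575 F [-0.3  0.8  0.4] w 0.087
grasp now [0.5758 0.1585 0.0315]
q [ 36.3  55.7 -53.1  84.7   1.4  77.   24.3]
turn tool [-0.11 -0.08  0.15] 0.2
shift in current tool [-0.0014 -0.0001  0.0006] in final tool [-0.0014 -0.0001  0.0006] world [ 0.0002 -0.0005 -0.0015]
ik [ 36.9  53.2 -53.4  87.6  -0.3  75.9  24. ] 0.0
```

```bash
python3 -m creep '[{"tx":0,"ty":0,"tz":0,"rx":0,"ry":0,"rz":0},{"tx":0,"ty":0,"tz":0,"rx":0,"ry":0,"rz":0},{"tx":0,"ty":0,"tz":0,"rx":0,"ry":0,"rz":0},{"tx":0,"ty":0,"tz":0,"rx":0,"ry":0,"rz":0},{"tx":0,"ty":0,"tz":0,"rx":0,"ry":0,"rz":0},{"tx":0,"ty":0,"tz":0,"rx":0,"ry":0,"rz":0}]' 0.04 35; python3 log.py
python3 -m creep '[{"tx":0.004,"ty":0,"tz":-0.004,"rx":0,"ry":0,"rz":0},{"tx":0.008,"ty":0,"tz":-0.008,"rx":0,"ry":0,"rz":0},{"tx":0.012,"ty":0,"tz":-0.012,"rx":0,"ry":0,"rz":0},{"tx":0.015,"ty":0,"tz":-0.015,"rx":0,"ry":0,"rz":0},{"tx":0.015,"ty":0,"tz":-0.015,"rx":0,"ry":0,"rz":0},{"tx":0.015,"ty":0,"tz":-0.015,"rx":0,"ry":0,"rz":0},{"tx":0.015,"ty":0,"tz":-0.015,"rx":0,"ry":0,"rz":0},{"tx":0.015,"ty":0,"tz":-0.015,"rx":0,"ry":0,"rz":0},{"tx":0.012,"ty":0,"tz":-0.012,"rx":0,"ry":0,"rz":0},{"tx":0.01,"ty":0,"tz":-0.01,"rx":0,"ry":0,"rz":0},{"tx":0.004,"ty":0,"tz":-0.004,"rx":0,"ry":0,"rz":0}]'; python3 log.py
python3 - <<'E'
from h import *
w=env.read_camera("wrist");s=env.read_camera("scene")
cv2.imwrite("pics/w3.png",w["pixels"][:,:,::-1]);crop(s,320,120,160,120,5,"s3.png")
E
```

```text
time_s: 7.32
tool_pos: [0.5781, 0.1548, 0.0361]
tool_rot: [180.0, -45.1, 124.2]
force: [-0.9, -0.4, 2.4]
grip_width: 0.0599
7.325 [ 36.35  55.68 -53.06  84.75   1.4   76.99  24.33] [0.5781 0.1548 0.0361] [179.96 -45.05 124.23] [-0.9 -0.4  2.4] 0.0599
time_s: 8.7
tool_pos: [0.5783, 0.1549, 0.2135]
tool_rot: [179.9, -45.0, 124.3]
force: [0.1, 0.1, -2.2]
grip_width: 0.0599
8.7 [ 38.87  45.   -59.22  79.6   -5.02  89.47  18.38] [0.5783 0.1549 0.2135] [179.89 -45.02 124.27] [ 0.1  0.1 -2.2] 0.0599
```

View pics/w3.png

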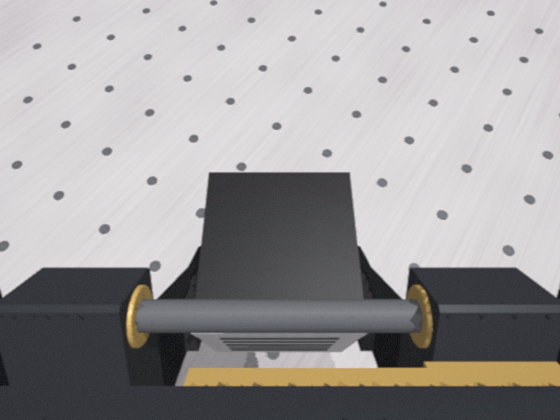

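View pics/s3.png

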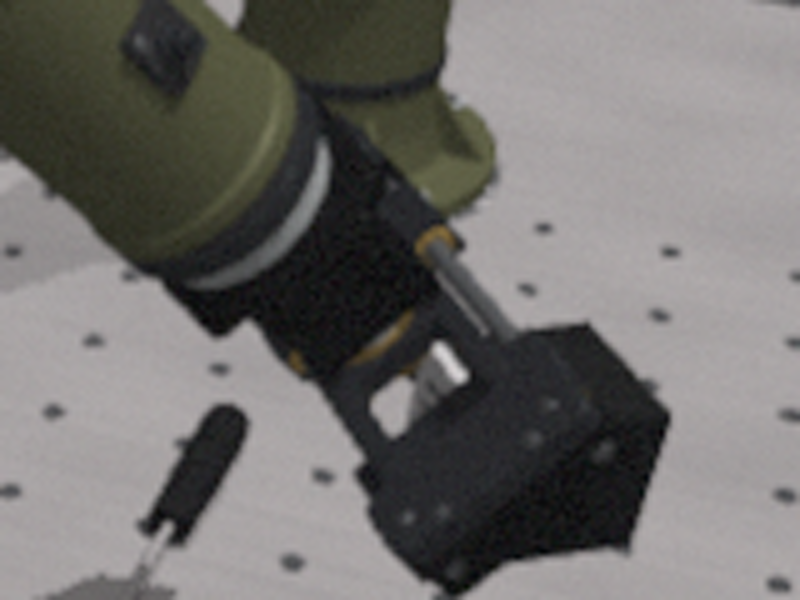

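```bash
python3 - <<'E'
from h import *
w=env.read_camera("wrist"); o=env.get_obs()
g=cv2.cvtColor(w["pixels"],cv2.COLOR_RGB2GRAY).astype(int)
print(g[164:182,280]); 
for v in (180,200,230): 
    r=g[v]; d=r<90; xs=np.where(d[190:370])[0]+190; print(v,xs.min(),xs.max())
R0=Rn.from_euler("xyz",o["tool_rot"],degrees=True);X0=np.array(o["tool_pos"])
C,d=ray(w,279.5,171.5)
f=w["R"][2]
for dep in (.153,.156,.159):
    X=C+d*dep/(d@f); print(dep,"world",X.round(4),"tool rel grasp",(R0.inv().apply(X-X0)-[0,0,.006]).round(4))
# expected: relative to grasp, in world: mouth top edge = off*... 
m=np.array([np.cos(np.radians(124.2)),np.sin(np.radians(124.2)),0])
gp=X0+R0.apply([0,0,.006]);
for dep in (.153,.156,.159):
    X=C+d*dep/(d@f); v=X-gp; print("along m",(v@m).round(4),"z",v[2].round(4))
E
```

```text
[218 216 217 214 215 216 218 205 132  69  59  53  62  61  61  61  58  60]
180 209 349
200 207 351
230 204 354
0.153 world [0.5531 0.1913 0.2386] tool rel grasp [ 0.0499 -0.0001  0.0068]
0.156 world [0.5522 0.1926 0.2361] tool rel grasp [ 0.0492 -0.0001  0.0097]
0.159 world [0.5513 0.194  0.2335] tool rel grasp [ 0.0486 -0.0001  0.0127]
along m 0.04 z 0.0305
along m 0.0417 z 0.028
along m 0.0433 z 0.0254
```

```bash
python3 -m creep '[{"tx":0.01,"ty":0,"tz":-0.01,"rx":0,"ry":-5,"rz":0},{"tx":0.01,"ty":0,"tz":-0.01,"rx":0,"ry":-8,"rz":0},{"tx":0.01,"ty":0,"tz":-0.01,"rx":0,"ry":-8,"rz":0},{"tx":0.0,"ty":0,"tz":-0.01,"rx":0,"ry":-8,"rz":0},{"tx":0.0,"ty":0,"tz":-0.01,"rx":0,"ry":-8,"rz":0},{"tx":0.0,"ty":0,"tz":0,"rx":0,"ry":-8,"rz":0},{"tx":0.0,"ty":0,"tz":0,"rx":0,"ry":0,"rz":5}]'; python3 to.py .5559 -.2664 .23 -70.7 0
```

```text
time_s: 9.72
tool_pos: [0.5768, 0.1569, 0.2738]
tool_rot: [180.0, -0.0, 119.5]
force: [-0.3, 0.3, -2.8]
grip_width: 0.0601
t 9.725 F [-0.3  0.3 -2.8] w 0.0601
grasp now [0.5768 0.1569 0.2678]
q [ 27.6  19.4 -56.6  87.2  16.2  82.1  -0.2]
turn tool [ 5.0000e-02  4.0000e-02 -1.6984e+02] 169.8
shift in current tool [-0.3583 -0.2264  0.0375] in final tool [0.3926 0.1597 0.0378] world [-0.0209 -0.4233 -0.0378]
ik [ 63.7  37.8 -79.2  93.2  51.   89.6 154.2] 0.1701
```

```bash
python3 -m creep '[{"tx":-0.0158,"ty":-0.01,"tz":0,"rx":0,"ry":0,"rz":0},{"tx":-0.035,"ty":-0.0222,"tz":0,"rx":0,"ry":0,"rz":0},{"tx":-0.035,"ty":-0.0222,"tz":0,"rx":0,"ry":0,"rz":0},{"tx":-0.035,"ty":-0.0222,"tz":0,"rx":0,"ry":0,"rz":0},{"tx":-0.035,"ty":-0.0222,"tz":0,"rx":0,"ry":0,"rz":0},{"tx":-0.035,"ty":-0.0222,"tz":0,"rx":0,"ry":0,"rz":0},{"tx":-0.035,"ty":-0.0222,"tz":0,"rx":0,"ry":0,"rz":0},{"tx":-0.035,"ty":-0.0222,"tz":0,"rx":0,"ry":0,"rz":0},{"tx":-0.035,"ty":-0.0222,"tz":0,"rx":0,"ry":0,"rz":0},{"tx":-0.035,"ty":-0.0222,"tz":0,"rx":0,"ry":0,"rz":0},{"tx":-0.0275,"ty":-0.0166,"tz":0,"rx":0,"ry":0,"rz":0}]'; python3 to.py .5559 -.2664 .23 -70.7 0
python3 -m creep '[{"tx":0,"ty":0,"tz":0,"rx":0,"ry":0,"rz":5},{"tx":0,"ty":0,"tz":0,"rx":0,"ry":0,"rz":10},{"tx":0,"ty":0,"tz":0,"rx":0,"ry":0,"rz":10},{"tx":0,"ty":0,"tz":0,"rx":0,"ry":0,"rz":10},{"tx":0,"ty":0,"tz":0,"rx":0,"ry":0,"rz":10},{"tx":0,"ty":0,"tz":0,"rx":0,"ry":0,"rz":10},{"tx":0,"ty":0,"tz":0,"rx":0,"ry":0,"rz":10},{"tx":0,"ty":0,"tz":0,"rx":0,"ry":0,"rz":10},{"tx":0,"ty":0,"tz":0,"rx":0,"ry":0,"rz":10},{"tx":0,"ty":0,"tz":0,"rx":0,"ry":0,"rz":5}]'; python3 to.py .5559 -.2664 .23 -70.7 0
```

```text
time_s: 11.1
tool_pos: [0.5556, -0.2721, 0.2716]
tool_rot: [-180.0, -0.2, 119.1]
force: [0.2, -0.7, -2.4]
grip_width: 0.0602
t 11.1 F [ 0.2 -0.7 -2.4] w 0.0602
grasp now [ 0.5556 -0.272   0.2656]
q [ 60.3  19.8 -46.6  84.4  14.3  82.1  42.5]
turn tool [ 3.0000e-01 -6.0000e-02 -1.7019e+02] 170.2
shift in current tool [0.0047 0.0031 0.0356] in final tool [-0.0052 -0.0022  0.0356] world [ 0.0003  0.0057 -0.0356]
ik [ 63.7  37.8 -79.2  93.2  51.   89.6 154.2] 0.1701
time_s: 12.35
tool_pos: [0.5562, -0.2696, 0.2716]
tool_rot: [-179.8, -0.0, 29.0]
force: [-0.2, 0.0, -2.5]
grip_width: 0.0597
t 12.35 F [-0.2  0.  -2.5] w 0.0597
grasp now [ 0.5561 -0.2696  0.2656]
q [ 50.4  16.9 -33.4  84.8   9.2  81.2 -44.3]
turn tool [-0.17  0.2  99.71] 99.7
shift in current tool [ 0.0013 -0.0028  0.0356] in final tool [-0.0031 -0.0008  0.0356] world [-0.0003  0.0032 -0.0356]
ik [  40.5   15.4  -21.1   89.1    5.6   76.6 -141.9] 0.0
```

```bash
python3 -m creep '[{"tx":0,"ty":0,"tz":0,"rx":0,"ry":0,"rz":5},{"tx":0,"ty":0,"tz":0,"rx":0,"ry":0,"rz":10},{"tx":0,"ty":0,"tz":0,"rx":0,"ry":0,"rz":10},{"tx":0,"ty":0,"tz":0,"rx":0,"ry":0,"rz":10},{"tx":0,"ty":0,"tz":0,"rx":0,"ry":0,"rz":10},{"tx":0,"ty":0,"tz":0,"rx":0,"ry":0,"rz":10},{"tx":0,"ty":0,"tz":0,"rx":0,"ry":0,"rz":10},{"tx":0,"ty":0,"tz":0,"rx":0,"ry":0,"rz":10},{"tx":0,"ty":0,"tz":0,"rx":0,"ry":0,"rz":10},{"tx":0,"ty":0,"tz":0,"rx":0,"ry":0,"rz":10},{"tx":0,"ty":0,"tz":0,"rx":0,"ry":0,"rz":5}]'; python3 to.py .5559 -.2664 .23 -70.7 -45
```

```text
time_s: 13.72
tool_pos: [0.5562, -0.2695, 0.2715]
tool_rot: [179.9, 0.2, -71.0]
force: [0.8, 0.4, -1.9]
grip_width: 0.0601
t 13.725 F [ 0.8  0.4 -1.9] w 0.0601
grasp now [ 0.5562 -0.2695  0.2655]
q [  40.7   15.3  -21.    85.2    5.4   80.7 -141.5]
turn tool [ -0.06 -44.77  -0.29] 44.8
shift in current tool [ 0.0013 -0.0008  0.0372] in final tool [ 0.0272 -0.0008  0.0255] world [ 0.0011 -0.0009 -0.0373]
ik [  50.    43.4  -25.7   61.8  -13.8  110.9 -136.4] 0.0
```

```bash
python3 -m creep '[{"tx":0,"ty":0,"tz":0.01,"rx":0,"ry":-4,"rz":0},{"tx":0,"ty":0,"tz":0.01,"rx":0,"ry":-8,"rz":0},{"tx":0.001,"ty":0,"tz":0.01,"rx":0,"ry":-8,"rz":0},{"tx":0.003,"ty":0,"tz":0.01,"rx":0,"ry":-8,"rz":0},{"tx":0.005,"ty":0,"tz":0.008,"rx":0,"ry":-8,"rz":0},{"tx":0.005,"ty":0,"tz":0.006,"rx":0,"ry":-6,"rz":0},{"tx":0,"ty":0,"tz":0,"rx":0,"ry":-2.8,"rz":0},{"tx":0,"ty":0,"tz":0,"rx":0,"ry":0,"rz":0}]'; python3 log.py; python3 to.py .5559 -.2664 .15 -70.7 -45
python3 - <<'E'
from h import *
s=env.read_camera("scene");t=env.read_camera("top")
crop(s,180,120,160,120,5,"s4.png");crop(t,240,150,140,105,5,"t4.png")
E
```

```text
time_s: 14.72
tool_pos: [0.5562, -0.2693, 0.2142]
tool_rot: [180.0, 44.9, -70.8]
force: [0.5, 0.5, -2.3]
grip_width: 0.0597
14.725 [  48.15   43.9   -21.43   62.89  -15.1   109.42 -133.75] [ 0.5562 -0.2693  0.2142] [179.98  44.94 -70.84] [ 0.5  0.5 -2.3] 0.0597
t 14.725 F [ 0.5  0.5 -2.3] w 0.0597
grasp now [ 0.5548 -0.2653  0.2099]
q [  48.2   43.9  -21.4   62.9  -15.1  109.4 -133.7]
turn tool [-0.08 -0.06 -0.1 ] 0.1
shift in current tool [ 0.0434 -0.0007  0.0414] in final tool [ 0.0434 -0.0007  0.0413] world [ 0.0012 -0.0011 -0.0599]
ik [  47.4   45.7  -19.8   66.3  -14.7  104.6 -131.1] 0.0
```

View pics/s4.png

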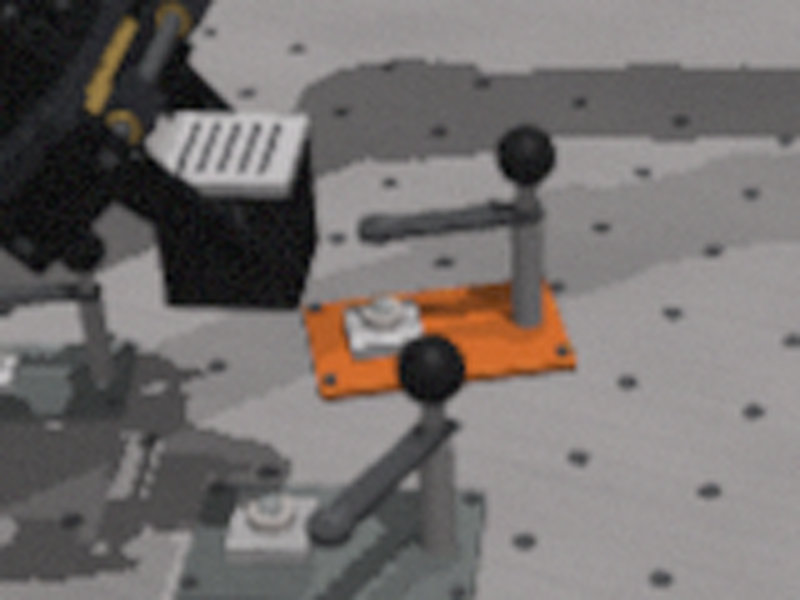

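View pics/t4.png

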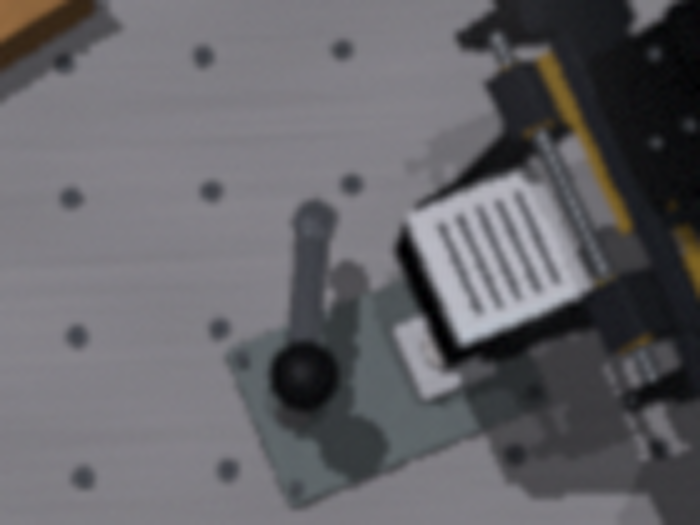

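```bash
python3 - <<'E'
from h import *
t=env.read_camera("top")
f=lambda p:(240+(p[0]+.5)/5-.5,150+(p[1]+.5)/5-.5)
for z in (.233,):
    P=np.array([plane(t,*f(p),z) for p in [(408,214),(520,172),(592,288),(462,349)]]);print(P.round(4),P.mean(0).round(4),[np.linalg.norm(P[i]-P[(i+1)%4]).round(4) for i in range(4)])
    d=P[1]-P[2];print(np.degrees(np.arctan2(d[1],d[0])), np.degrees(np.arctan2(*(P[0]-P[3])[[1,0]])))
E
```

```text
[[ 0.5757 -0.2268  0.233 ]
 [ 0.5918 -0.2764  0.233 ]
 [ 0.5391 -0.3029  0.233 ]
 [ 0.5155 -0.2454  0.233 ]] [ 0.5555 -0.2629  0.233 ] [np.float64(0.0522), np.float64(0.059), np.float64(0.0622), np.float64(0.063)]
26.668636231423626 17.183377008563873
```

```bash
python3 -m creep '[{"tx":0.008,"ty":-0.0007,"tz":0.007,"rx":0,"ry":0,"rz":0},{"tx":0.012,"ty":0,"tz":0.012,"rx":0,"ry":0,"rz":0},{"tx":0.012,"ty":0,"tz":0.012,"rx":0,"ry":0,"rz":0},{"tx":0.008,"ty":0,"tz":0.008,"rx":0,"ry":0,"rz":0},{"tx":0.0035,"ty":0,"tz":0.0025,"rx":0,"ry":0,"rz":0},{"tx":0,"ty":0,"tz":0,"rx":0,"ry":0,"rz":0}]'; python3 log.py; python3 to.py .5559 -.2664 .09 -70.7 -45
python3 - <<'E'
from h import *
s=env.read_camera("scene");t=env.read_camera("top")
crop(s,180,150,120,90,6,"s5.png");crop(t,240,150,140,105,5,"t5.png")
E
```

```text
time_s: 15.62
tool_pos: [0.5574, -0.2705, 0.155]
tool_rot: [-180.0, 44.9, -70.8]
force: [0.7, -1.0, -2.6]
grip_width: 0.0597
15.625 [  48.11   46.59  -20.91   65.36  -13.79  104.74 -131.53] [ 0.5574 -0.2705  0.155 ] [-179.98   44.89  -70.8 ] [ 0.7 -1.  -2.6] 0.0597
t 15.625 F [ 0.7 -1.  -2.6] w 0.0597
grasp now [ 0.556  -0.2665  0.1508]
q [  48.1   46.6  -20.9   65.4  -13.8  104.7 -131.5]
turn tool [-0.09 -0.11 -0.07] 0.2
shift in current tool [0.0428 0.     0.0432] in final tool [0.0429 0.     0.0431] world [-0.0001  0.0001 -0.0608]
ik [  47.3   48.7  -19.2   68.5  -13.6  100.  -129. ] 0.0
```

View pics/s5.png

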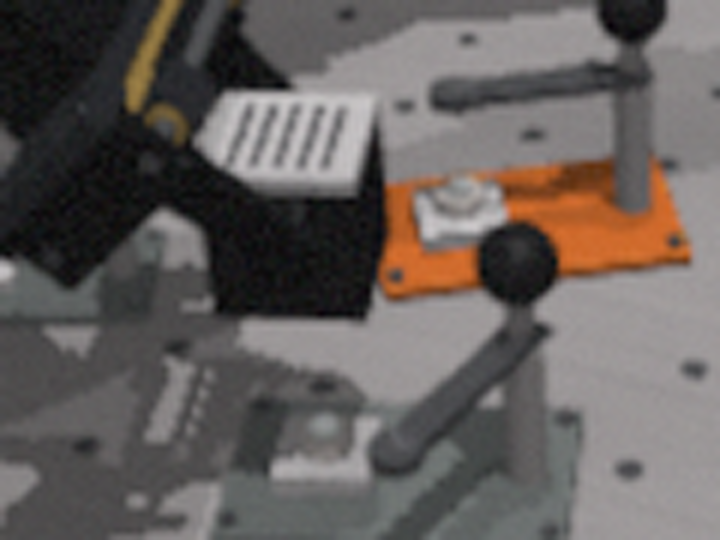

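View pics/t5.png

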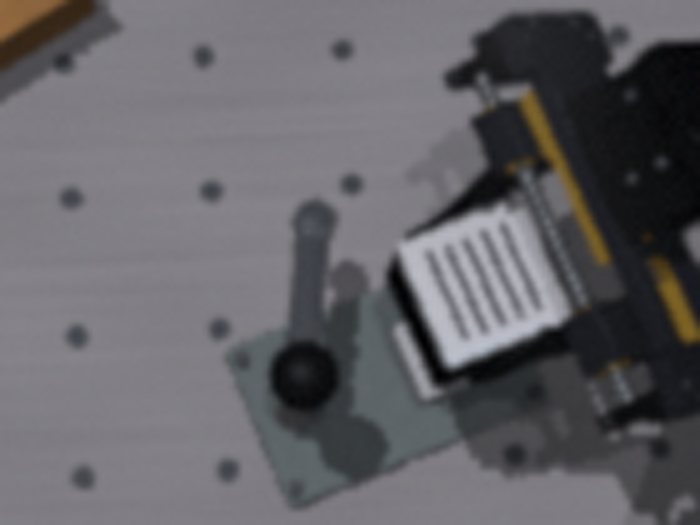

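```bash
python3 - <<'E'
from h import *
import pickle
t,s=pickle.load(open("ts0.pkl","rb"))
print(tri([(t,402,247),(s,196,170)]), plane(t,420,235,.0))
B=np.array([.5553,-.2648]);X=plane(t,402,247,.09)[:2]-B
a=np.radians(19.4);print("base frame",X@[np.cos(a),np.sin(a)],X@[-np.sin(a),np.cos(a)])
E
```

```text
(array([ 0.46534344, -0.42666907,  0.08822961]), [np.float64(0.002074678154551959), np.float64(0.0020746781545520035)]) [ 0.5058408  -0.50399855  0.        ]
base frame -0.13834289750065684 -0.12440294717570867
```

```bash
python3 -m creep '[{"tx":0.006,"ty":0,"tz":0.006,"rx":0,"ry":0,"rz":0},{"tx":0.01,"ty":0,"tz":0.01,"rx":0,"ry":0,"rz":0},{"tx":0.011,"ty":0,"tz":0.011,"rx":0,"ry":0,"rz":0},{"tx":0.01,"ty":0,"tz":0.01,"rx":0,"ry":0,"rz":0},{"tx":0.006,"ty":0,"tz":0.006,"rx":0,"ry":0,"rz":0},{"tx":0,"ty":0,"tz":0,"rx":0,"ry":0,"rz":0}]'; python3 log.py; python3 to.py .5559 -.2664 .052 -70.7 -45
python3 - <<'E'
from h import *
s=env.read_camera("scene");t=env.read_camera("top")
crop(s,180,150,120,90,6,"s6.png");crop(t,270,170,100,75,8,"t6.png")
E
```

```text
time_s: 16.48
tool_pos: [0.5571, -0.2704, 0.0935]
tool_rot: [180.0, 44.9, -70.8]
force: [-0.9, 0.3, -2.1]
grip_width: 0.0597
16.475 [  47.96   49.85  -20.32   67.27  -12.6   100.14 -129.54] [ 0.5571 -0.2704  0.0935] [179.95  44.94 -70.84] [-0.9  0.3 -2.1] 0.0597
t 16.475 F [-0.9  0.3 -2.1] w 0.0597
grasp now [ 0.5557 -0.2664  0.0893]
q [  48.    49.8  -20.3   67.3  -12.6  100.1 -129.5]
turn tool [-0.05 -0.06 -0.1 ] 0.1
shift in current tool [ 0.0264 -0.0002  0.0263] in final tool [ 0.0264 -0.0002  0.0263] world [ 0.0002  0.     -0.0373]
ik [  47.9   51.   -20.2   69.4  -12.2   97.1 -128.5] 0.0
```

View pics/s6.png

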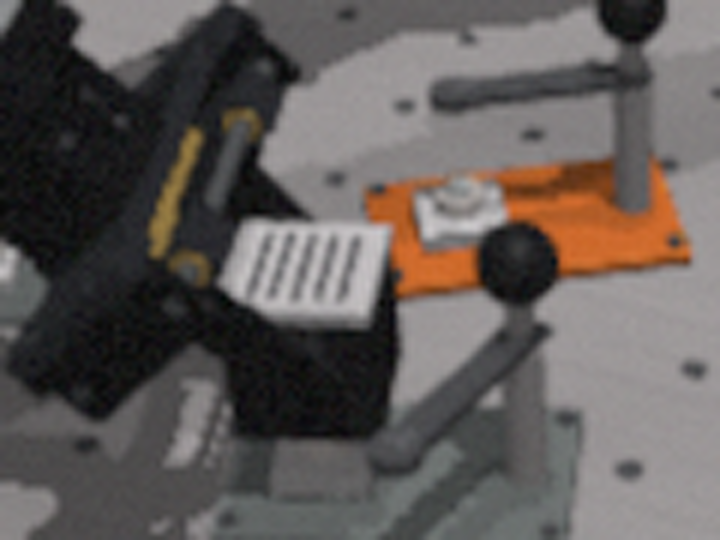

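View pics/t6.png

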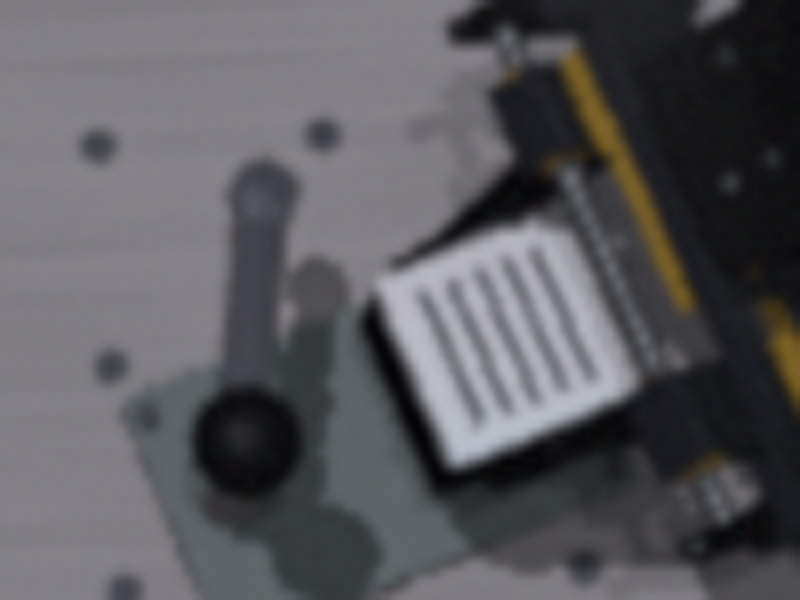

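```bash
python3 -m creep '[{"tx":0.004,"ty":0,"tz":0.004,"rx":0,"ry":0,"rz":0},{"tx":0.005,"ty":0,"tz":0.005,"rx":0,"ry":0,"rz":0},{"tx":0.005,"ty":0,"tz":0.005,"rx":0,"ry":0,"rz":0}]'; python3 -m creep '[{"tx":0.005,"ty":0,"tz":0.005,"rx":0,"ry":0,"rz":0},{"tx":0.004,"ty":0,"tz":0.004,"rx":0,"ry":0,"rz":0},{"tx":0.003,"ty":0,"tz":0.003,"rx":0,"ry":0,"rz":0},{"tx":0,"ty":0,"tz":0,"rx":0,"ry":0,"rz":0}]';  python3 to.py .5559 -.2664 .0497 -70.7 -45
```

```text
time_s: 16.95
tool_pos: [0.5574, -0.2707, 0.0741]
tool_rot: [-180.0, 44.9, -70.8]
force: [0.4, 0.2, -2.1]
grip_width: 0.0601
time_s: 17.45
tool_pos: [0.5574, -0.2706, 0.0573]
tool_rot: [-180.0, 44.9, -70.8]
force: [0.3, -0.2, -2.9]
grip_width: 0.0597
t 17.45 F [ 0.3 -0.2 -2.9] w 0.0597
grasp now [ 0.556  -0.2666  0.053 ]
q [  47.8   52.   -20.    67.9  -11.9   97.5 -128.4]
turn tool [-0.07 -0.11 -0.07] 0.2
shift in current tool [ 0.0022 -0.      0.0025] in final tool [ 0.0022 -0.      0.0025] world [-0.      0.0002 -0.0033]
ik [  47.8   51.1  -20.    69.5  -12.2   96.9 -128.3] 0.0
```

```bash
python3 -m creep '[{"tx":0.0007,"ty":0,"tz":0.0007,"rx":0,"ry":0,"rz":0},{"tx":0.0007,"ty":0,"tz":0.0007,"rx":0,"ry":0,"rz":0},{"tx":0,"ty":0,"tz":0,"rx":0,"ry":0,"rz":0}]';python3 -m creep '[{"tx":0.0005,"ty":0,"tz":0.0005,"rx":0,"ry":0,"rz":0},{"tx":0.0005,"ty":0,"tz":0.0005,"rx":0,"ry":0,"rz":0},{"tx":0,"ty":0,"tz":0,"rx":0,"ry":0,"rz":0}]';  python3 to.py .5559 -.2664 .0497 -70.7 -45
```

```text
time_s: 17.82
tool_pos: [0.5575, -0.2707, 0.0558]
tool_rot: [-180.0, 44.9, -70.8]
force: [-0.3, 1.2, -2.8]
grip_width: 0.0599
time_s: 18.2
tool_pos: [0.5575, -0.2707, 0.0542]
tool_rot: [-180.0, 44.9, -70.8]
force: [0.1, -0.5, -1.7]
grip_width: 0.0597
t 18.2 F [ 0.1 -0.5 -1.7] w 0.0597
grasp now [ 0.5561 -0.2667  0.05  ]
q [  47.8   52.2  -19.9   67.9  -11.9   97.3 -128.3]
turn tool [-0.09 -0.14 -0.06] 0.2
shift in current tool [-0.0001  0.0001  0.0004] in final tool [-0.0001  0.0001  0.0004] world [-0.0002  0.0003 -0.0003]
ik [  47.8   51.1  -20.    69.5  -12.2   96.9 -128.3] 0.0
```

```bash
python3 -m creep '[{"tx":0.0005,"ty":0,"tz":0.0005,"rx":0,"ry":0,"rz":0},{"tx":0,"ty":0,"tz":0,"rx":0,"ry":0,"rz":0}]';python3 -m creep '[{"tx":0.0005,"ty":0,"tz":0.0005,"rx":0,"ry":0,"rz":0},{"tx":0,"ty":0,"tz":0,"rx":0,"ry":0,"rz":0}]';python3 -m creep '[{"tx":0.0005,"ty":0,"tz":0.0005,"rx":0,"ry":0,"rz":0},{"tx":0,"ty":0,"tz":0,"rx":0,"ry":0,"rz":0}]'
```

```text
time_s: 18.45
tool_pos: [0.5576, -0.2708, 0.054]
tool_rot: [-179.9, 44.9, -70.8]
force: [0.3, -1.0, -0.4]
grip_width: 0.0596
time_s: 18.7
tool_pos: [0.5576, -0.2708, 0.0539]
tool_rot: [-179.9, 44.9, -70.8]
force: [-1.1, -1.1, 4.6]
grip_width: 0.0599
time_s: 18.95
tool_pos: [0.5576, -0.2708, 0.0538]
tool_rot: [-179.9, 44.9, -70.7]
force: [-1.9, -2.0, 7.0]
grip_width: 0.06
```

```bash
python3 -m creep '[{"tx":-0.0005,"ty":0,"tz":-0.0005,"rx":0,"ry":0,"rz":0},{"tx":0,"ty":0,"tz":0,"rx":0,"ry":0,"rz":0},{"tx":0,"ty":0,"tz":0,"rx":0,"ry":0,"rz":0},{"tx":0,"ty":0,"tz":0,"rx":0,"ry":0,"rz":0},{"tx":0,"ty":0,"tz":0,"rx":0,"ry":0,"rz":0}]' 0.08 35
python3 - <<'E'
from h import *
s=env.read_camera("scene");t=env.read_camera("top")
crop(s,180,150,120,90,6,"s7.png");crop(t,270,170,100,75,8,"t7.png")
E
```

```text
time_s: 19.58
tool_pos: [0.5575, -0.2707, 0.0527]
tool_rot: [-180.0, 44.9, -70.8]
force: [-0.5, -0.2, 0.8]
grip_width: 0.08
```

View pics/s7.png

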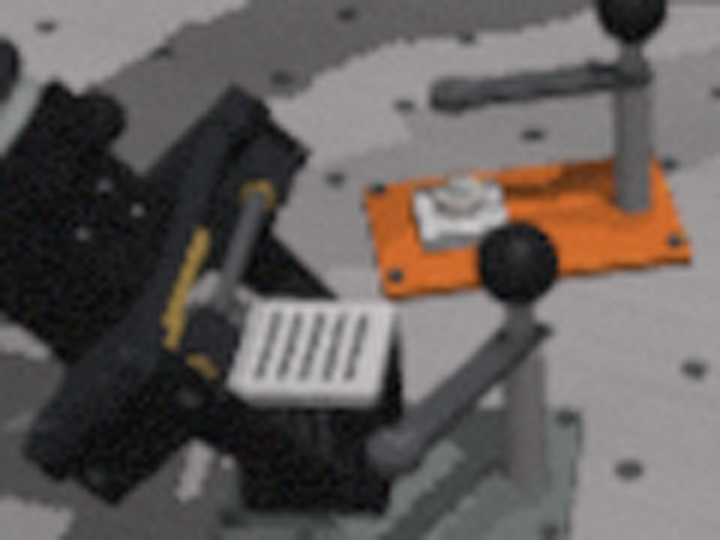

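View pics/t7.png

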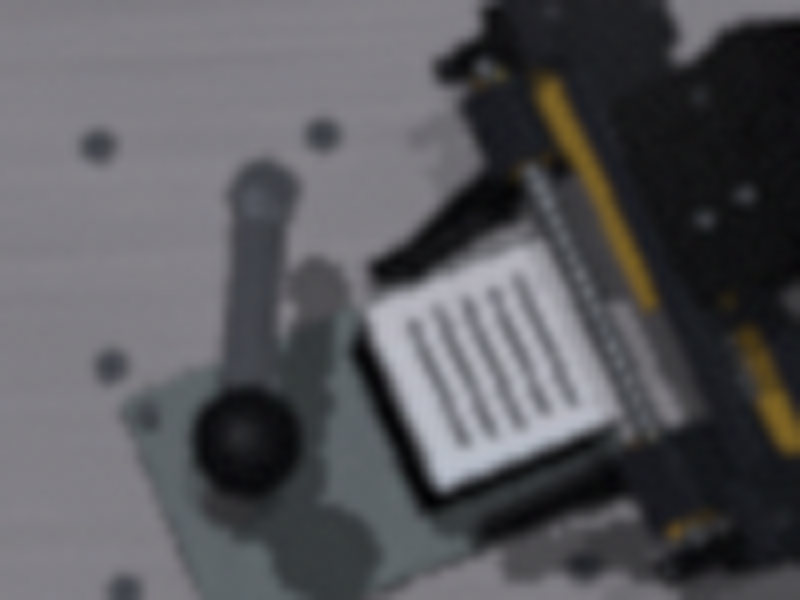

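```bash
python3 -m creep '[{"tx":0,"ty":0,"tz":-0.006,"rx":0,"ry":0,"rz":0},{"tx":0,"ty":0,"tz":-0.012,"rx":0,"ry":0,"rz":0},{"tx":0,"ty":0,"tz":-0.02,"rx":0,"ry":0,"rz":0},{"tx":0,"ty":0,"tz":-0.02,"rx":0,"ry":0,"rz":0},{"tx":0.01,"ty":0,"tz":-0.03,"rx":0,"ry":0,"rz":0},{"tx":-0.02,"ty":0,"tz":-0.03,"rx":0,"ry":0,"rz":0},{"tx":-0.03,"ty":0,"tz":-0.03,"rx":0,"ry":0,"rz":0},{"tx":-0.03,"ty":0,"tz":-0.03,"rx":0,"ry":0,"rz":0},{"tx":-0.02,"ty":0,"tz":-0.02,"rx":0,"ry":0,"rz":0}]'; python3 to.py .5276 -.1848 .25 0 0
python3 - <<'E'
from h import *
import pickle
s=env.read_camera("scene");t=env.read_camera("top")
pickle.dump((t,s),open("ts8.pkl","wb"))
crop(s,200,175,100,75,8,"s8.png");crop(t,270,170,100,75,8,"t8.png")
E
```

```text
time_s: 20.8
tool_pos: [0.578, -0.3358, 0.2529]
tool_rot: [-179.0, 44.1, -70.7]
force: [-0.6, -0.5, 0.5]
grip_width: 0.0799
t 20.8 F [-0.6 -0.5  0.5] w 0.0799
grasp now [ 0.5767 -0.3319  0.2486]
q [  54.6   53.1  -37.8   46.8   -3.7  117.7 -140.6]
turn tool [-28.    37.7  -67.39] 82.1
shift in current tool [-0.1165 -0.0004  0.1086] in final tool [-0.0504 -0.151  -0.0031] world [-0.0504  0.151   0.0031]
ik [ 58.9  10.3 -47.8  95.2   7.8  77.9 -80. ] 0.0
```

View pics/s8.png

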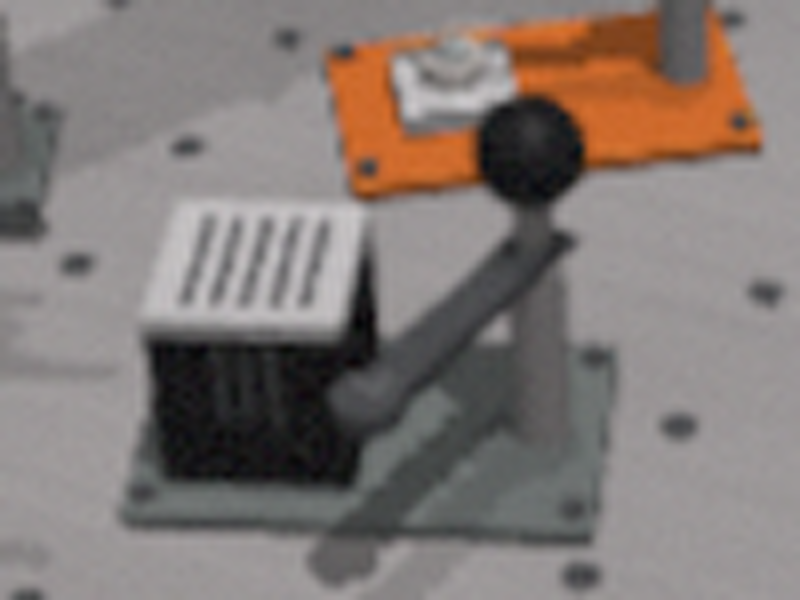

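View pics/t8.png

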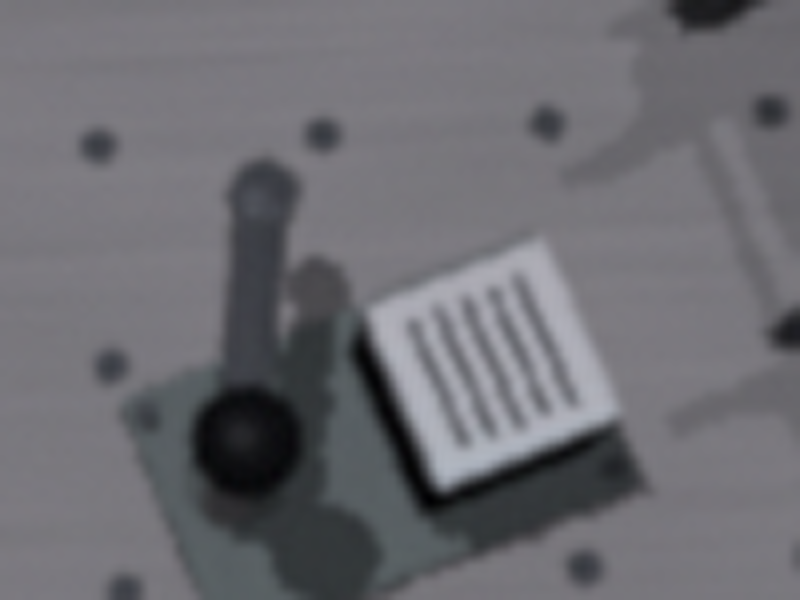

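```bash
python3 - <<'E'
from h import *
import pickle
t,s=pickle.load(open("ts8.pkl","rb"))
f=lambda x0,y0,p:(x0+(p[0]+.5)/8-.5,y0+(p[1]+.5)/8-.5)
P=np.array([plane(t,*f(270,170,p),.073) for p in [(365,305),(545,237),(622,412),(440,495)]]);print(P.round(4),P.mean(0).round(4))
Q=[(358,320),(360,205),(170,203),(145,325)]
S=np.array([plane(s,*f(200,175,p),.073) for p in Q]);print(S.round(4), S.mean(0).round(4))
a=[(365,305),(622,412),(440,495),(545,237)]
print("ball",tri([(t,*f(270,170,(247,442))),(s,*f(200,175,(530,150)))])[0].round(4))
C=[(365,305),(440,495),(622,412),(545,237)]
for i in range(4):
  X,e=tri([(t,*f(270,170,C[i])),(s,*f(200,175,Q[i]))]);print(X.round(4),np.round(e,4))
E
python3 -m creep '[{"tx":0,"ty":0,"tz":0,"rx":0,"ry":5,"rz":0},{"tx":0,"ty":0,"tz":0,"rx":0,"ry":8,"rz":0},{"tx":0,"ty":0,"tz":0,"rx":0,"ry":8,"rz":0},{"tx":0,"ty":0,"tz":0,"rx":0,"ry":8,"rz":0},{"tx":0,"ty":0,"tz":0,"rx":0,"ry":8,"rz":0},{"tx":0,"ty":0,"tz":0,"rx":0,"ry":7,"rz":0}]' 0.087;python3 to.py .5276 -.1848 .25 40 0
```

```text
[[ 0.5771 -0.2282  0.073 ]
 [ 0.5959 -0.2857  0.073 ]
 [ 0.5393 -0.305   0.073 ]
 [ 0.5163 -0.247   0.073 ]] [ 0.5571 -0.2665  0.073 ]
[[ 0.5705 -0.222   0.073 ]
 [ 0.5194 -0.2483  0.073 ]
 [ 0.541  -0.3039  0.073 ]
 [ 0.5968 -0.2797  0.073 ]] [ 0.5569 -0.2635  0.073 ]
ball [ 0.5276 -0.1848  0.1169]
[ 0.5747 -0.2241  0.0761] [0.0041 0.0041]
[ 0.5171 -0.2483  0.0712] [0.0012 0.0012]
[ 0.5395 -0.3052  0.0716] [0.0001 0.0001]
[ 0.5952 -0.2838  0.071 ] [0.0025 0.0025]
time_s: 21.65
tool_pos: [0.5768, -0.3349, 0.2499]
tool_rot: [-179.5, 0.1, -71.3]
force: [-1.0, 0.4, -0.4]
grip_width: 0.0871
t 21.65 F [-1.   0.4 -0.4] w 0.0871
grasp now [ 0.5769 -0.3349  0.2439]
q [  54.5   24.1  -36.1   79.4   13.7   80.7 -142.6]
turn tool [  -0.4    -0.37 -111.29] 111.3
shift in current tool [-0.1579 -0.0016 -0.0058] in final tool [ 0.0588 -0.1466 -0.0061] world [-0.0492  0.1501  0.0061]
ik [ 66.9  12.2 -57.7  95.2  10.5  78.4 -42.4] 0.0
```

```bash
python3 -m creep '[{"tx":0,"ty":0,"tz":0,"rx":0,"ry":0,"rz":-6},{"tx":0,"ty":0,"tz":0,"rx":0,"ry":0,"rz":-10},{"tx":0,"ty":0,"tz":0,"rx":0,"ry":0,"rz":-10},{"tx":0,"ty":0,"tz":0,"rx":0,"ry":0,"rz":-10},{"tx":0,"ty":0,"tz":0,"rx":0,"ry":0,"rz":-10},{"tx":0,"ty":0,"tz":0,"rx":0,"ry":0,"rz":-10},{"tx":0,"ty":0,"tz":0,"rx":0,"ry":0,"rz":-10},{"tx":0,"ty":0,"tz":0,"rx":0,"ry":0,"rz":-10},{"tx":0,"ty":0,"tz":0,"rx":0,"ry":0,"rz":-10},{"tx":0,"ty":0,"tz":0,"rx":0,"ry":0,"rz":-10},{"tx":0,"ty":0,"tz":0,"rx":0,"ry":0,"rz":-10},{"tx":0,"ty":0,"tz":0,"rx":0,"ry":0,"rz":-5}]' 0.087;python3 to.py .5276 -.1848 .25 40 0
python3 -m creep '[{"tx":0.008,"ty":-0.021,"tz":0,"rx":0,"ry":0,"rz":0},{"tx":0.0125,"ty":-0.0315,"tz":0,"rx":0,"ry":0,"rz":0},{"tx":0.0125,"ty":-0.0315,"tz":0,"rx":0,"ry":0,"rz":0},{"tx":0.0125,"ty":-0.0315,"tz":0,"rx":0,"ry":0,"rz":0},{"tx":0.0125,"ty":-0.0315,"tz":0,"rx":0,"ry":0,"rz":0},{"tx":0,"ty":0,"tz":0,"rx":0,"ry":0,"rz":0}]';python3 to.py .5276 -.1848 .117 40 0; python3 log.py
```

```text
time_s: 23.15
tool_pos: [0.5765, -0.3352, 0.2487]
tool_rot: [-179.7, -0.5, 39.9]
force: [0.6, -0.0, 0.1]
grip_width: 0.087
t 23.15 F [ 0.6 -0.   0.1] w 0.087
grasp now [ 0.5765 -0.3352  0.2427]
q [ 66.7  30.3 -55.8  78.8  24.2  83.5 -38.1]
turn tool [-0.26 -0.51 -0.12] 0.6
shift in current tool [ 0.059  -0.1468 -0.0061] in final tool [ 0.0592 -0.1467 -0.0073] world [-0.0489  0.1504  0.0073]
ik [ 67.   12.2 -57.9  95.2  10.6  78.4 -42.4] 0.0
time_s: 23.9
tool_pos: [0.5272, -0.1819, 0.2507]
tool_rot: [-179.8, -0.5, 39.9]
force: [-0.8, 0.0, 0.6]
grip_width: 0.087
t 23.9 F [-0.8  0.   0.6] w 0.087
grasp now [ 0.5273 -0.1819  0.2447]
q [ 71.1  15.9 -63.5  94.7  14.   78.3 -44.5]
turn tool [-0.17 -0.49 -0.07] 0.5
shift in current tool [-0.0027  0.0028  0.1277] in final tool [-0.0016  0.0024  0.1277] world [ 0.0004 -0.0029 -0.1277]
ik [ 63.8  19.3 -55.6 105.   17.5  64.9 -47.9] 0.0
23.9 [ 71.05  15.86 -63.51  94.67  13.98  78.26 -44.48] [ 0.5272 -0.1819  0.2507] [-179.83   -0.49   39.93] [-0.8  0.   0.6] 0.087
```

```bash
python3 -m creep '[{"tx":-0.0016,"ty":0.0024,"tz":0.01,"rx":-0.2,"ry":-0.5,"rz":0},{"tx":0,"ty":0,"tz":0.02,"rx":0,"ry":0,"rz":0},{"tx":0,"ty":0,"tz":0.02,"rx":0,"ry":0,"rz":0},{"tx":0,"ty":0,"tz":0.01,"rx":0,"ry":0,"rz":0},{"tx":0,"ty":0,"tz":0,"rx":0,"ry":0,"rz":0}]';python3 to.py .5276 -.1848 .117 40 0; python3 - <<'E'
from h import *
w=env.read_camera("wrist");cv2.imwrite("pics/w9.png",w["pixels"][:,:,::-1]);print(proj(w,[.5276,-.1848,.117]))
t=env.read_camera("top");crop(t,250,150,120,90,6,"t9.png")
E
```

```text
time_s: 24.52
tool_pos: [0.5279, -0.1869, 0.1896]
tool_rot: [-180.0, -0.1, 39.7]
force: [0.2, -0.5, -0.0]
grip_width: 0.0869
t 24.525 F [ 0.2 -0.5 -0. ] w 0.0869
grasp now [ 0.5279 -0.1869  0.1836]
q [ 69.   19.3 -61.7  98.9  17.7  72.4 -47.1]
turn tool [-0.04 -0.05 -0.26] 0.3
shift in current tool [ 0.0011 -0.0018  0.0666] in final tool [ 0.0012 -0.0018  0.0666] world [-0.0003  0.0021 -0.0666]
ik [ 67.4  21.1 -60.6 105.   20.1  65.7 -50. ] 0.0
[276.01542562 228.46672962]
```

View pics/w9.png

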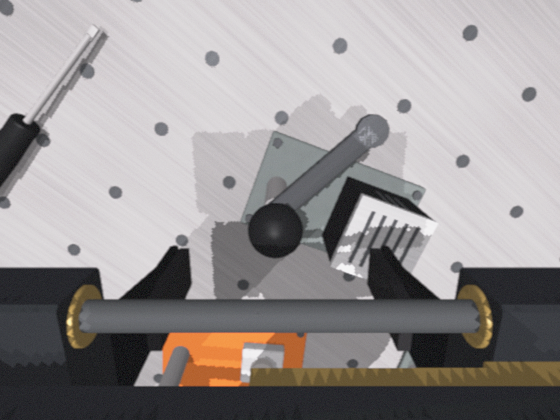

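View pics/t9.png

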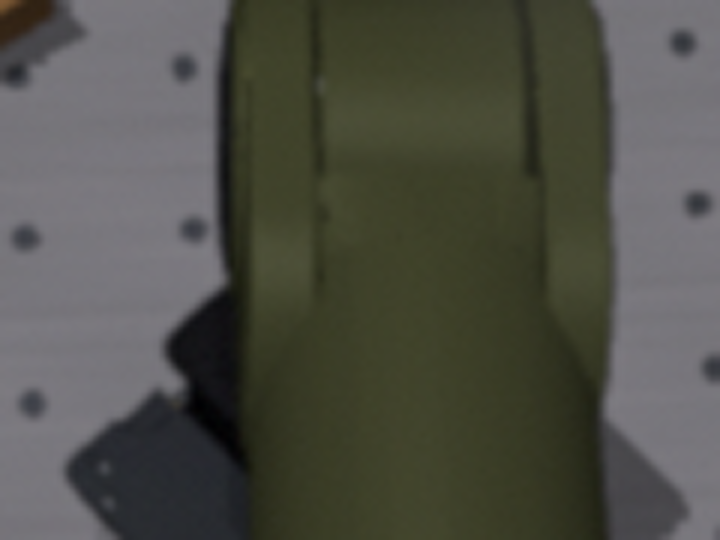

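```bash
python3 -m creep '[{"tx":0.001,"ty":-0.0018,"tz":0.01,"rx":0,"ry":0,"rz":0},{"tx":0,"ty":0,"tz":0.018,"rx":0,"ry":0,"rz":0},{"tx":0,"ty":0,"tz":0.018,"rx":0,"ry":0,"rz":0},{"tx":0,"ty":0,"tz":0.014,"rx":0,"ry":0,"rz":0},{"tx":0,"ty":0,"tz":0.0066,"rx":0,"ry":0,"rz":0},{"tx":0,"ty":0,"tz":0,"rx":0,"ry":0,"rz":0}]';python3 to.py .5276 -.1848 .117 40 0
```

```text
time_s: 25.38
tool_pos: [0.528, -0.1849, 0.1238]
tool_rot: [180.0, -0.1, 39.7]
force: [0.4, 0.8, 0.4]
grip_width: 0.087
t 25.375 F [0.4 0.8 0.4] w 0.087
grasp now [ 0.528  -0.1849  0.1178]
q [ 66.2  23.2 -59.2 103.2  21.8  66.  -50.3]
turn tool [ 0.04 -0.07 -0.26] 0.3
shift in current tool [-0.0003 -0.0004  0.0008] in final tool [-0.0002 -0.0004  0.0008] world [-0.0004  0.0001 -0.0008]
ik [ 66.6  20.7 -59.4 105.   19.5  65.5 -49.5] 0.0
```

```bash
python3 -m creep '[{"tx":0,"ty":0,"tz":0.0008,"rx":0,"ry":0,"rz":0},{"tx":0,"ty":0,"tz":0,"rx":0,"ry":0,"rz":0},{"tx":0,"ty":0,"tz":0,"rx":0,"ry":0,"rz":0},{"tx":0,"ty":0,"tz":0,"rx":0,"ry":0,"rz":0},{"tx":0,"ty":0,"tz":0,"rx":0,"ry":0,"rz":0},{"tx":0,"ty":0,"tz":0,"rx":0,"ry":0,"rz":0},{"tx":0,"ty":0,"tz":0,"rx":0,"ry":0,"rz":0}]' 0.02 50; python3 to.py .5276 -.1848 .117 40 0
```

```text
time_s: 26.25
tool_pos: [0.5275, -0.1842, 0.1234]
tool_rot: [-180.0, -0.0, 39.8]
force: [-3.5, 1.9, 2.0]
grip_width: 0.0322
t 26.25 F [-3.5  1.9  2. ] w 0.0322
grasp now [ 0.5275 -0.1842  0.1174]
q [ 66.2  23.2 -59.2 103.2  21.7  66.  -50.3]
turn tool [-0.03 -0.03 -0.24] 0.2
shift in current tool [-0.0003  0.0006  0.0004] in final tool [-0.0003  0.0005  0.0004] world [ 0.0001 -0.0006 -0.0004]
ik [ 66.6  20.7 -59.5 105.   19.5  65.5 -49.5] 0.0
```

```bash
python3 -m creep '[{"tx":0,"ty":0,"tz":0,"rx":0,"ry":0,"rz":3},{"tx":0,"ty":0,"tz":0,"rx":0,"ry":0,"rz":5},{"tx":0,"ty":0,"tz":0,"rx":0,"ry":0,"rz":5},{"tx":0,"ty":0,"tz":0,"rx":0,"ry":0,"rz":5}]';python3 to.py .5276 -.1848 .117 22 0; python3 - <<'E'
from h import *
s=env.read_camera("scene");w=env.read_camera("wrist")
crop(s,200,150,120,90,6,"s10.png");cv2.imwrite("pics/w10.png",w["pixels"][:,:,::-1])
E
```

```text
time_s: 26.75
tool_pos: [0.5276, -0.1845, 0.1233]
tool_rot: [-180.0, -0.0, 21.6]
force: [-2.7, 0.9, 2.7]
grip_width: 0.0319
t 26.75 F [-2.7  0.9  2.7] w 0.0319
grasp now [ 0.5276 -0.1845  0.1173]
q [ 63.6  21.7 -55.6 103.3  19.6  65.3 -66.9]
turn tool [-0.01 -0.03 -0.38] 0.4
shift in current tool [-0.0001  0.0003  0.0003] in final tool [-0.0001  0.0003  0.0003] world [ 0.     -0.0003 -0.0003]
ik [ 64.   19.4 -55.8 105.   17.6  64.9 -66. ] 0.0
```

View pics/s10.png

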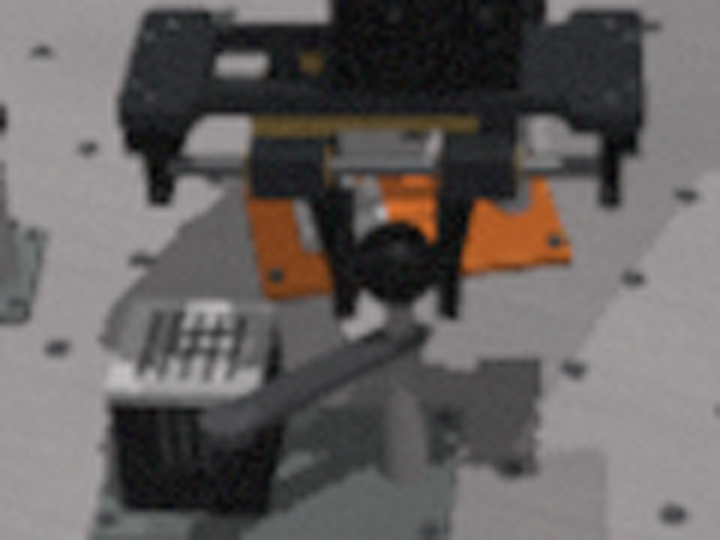

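View pics/w10.png

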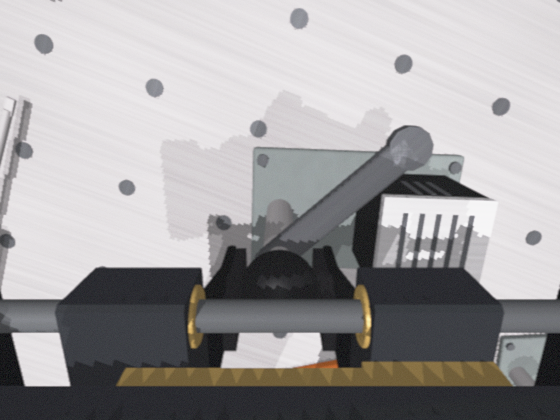

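```bash
python3 -m creep '[{"tx":0,"ty":0,"tz":0,"rx":0,"ry":0,"rz":5},{"tx":0,"ty":0,"tz":0,"rx":0,"ry":0,"rz":6},{"tx":0,"ty":0,"tz":0,"rx":0,"ry":0,"rz":6},{"tx":0,"ty":0,"tz":0,"rx":0,"ry":0,"rz":6},{"tx":0,"ty":0,"tz":0,"rx":0,"ry":0,"rz":6},{"tx":0,"ty":0,"tz":0,"rx":0,"ry":0,"rz":6},{"tx":0,"ty":0,"tz":0,"rx":0,"ry":0,"rz":6},{"tx":0,"ty":0,"tz":0,"rx":0,"ry":0,"rz":3},{"tx":0,"ty":0,"tz":0,"rx":0,"ry":0,"rz":0},{"tx":0,"ty":0,"tz":0,"rx":0,"ry":0,"rz":0}]';python3 to.py .5276 -.1848 .117 -22 0; python3 - <<'E'
from h import *
s=env.read_camera("scene");w=env.read_camera("wrist")
crop(s,200,150,120,90,6,"s11.png");cv2.imwrite("pics/w11.png",w["pixels"][:,:,::-1])
print(proj(w,[.557,-.265,.085]))
E
```

```text
time_s: 28.1
tool_pos: [0.5276, -0.1852, 0.1233]
tool_rot: [180.0, -0.0, -22.2]
force: [-4.5, 1.7, 2.7]
grip_width: 0.0317
t 28.1 F [-4.5  1.7  2.7] w 0.0317
grasp now [ 0.5276 -0.1852  0.1173]
q [  57.5   19.   -47.6  103.4   15.5   64.3 -107.5]
turn tool [ 0.01 -0.04 -0.19] 0.2
shift in current tool [-0.0001 -0.0004  0.0003] in final tool [-0.0001 -0.0004  0.0003] world [ 0.      0.0004 -0.0003]
ik [  57.7   17.1  -47.7  105.    14.    64.  -107. ] 0.0
[409.9008606  144.66965309]
```

View pics/s11.png

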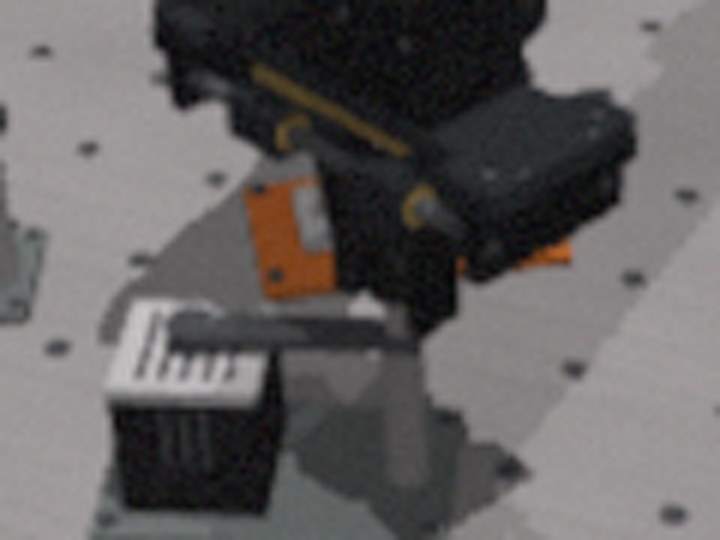

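View pics/w11.png

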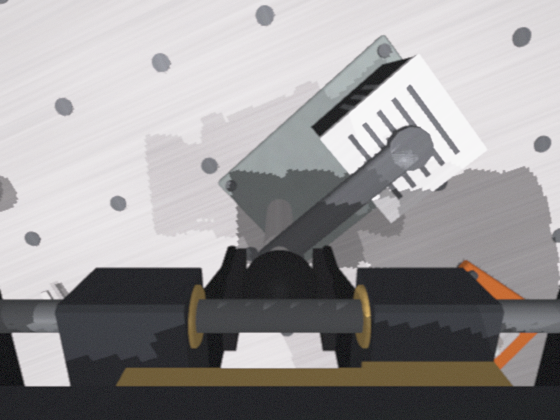

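```bash
python3 -m creep '[{"tx":0,"ty":0,"tz":0,"rx":0,"ry":0,"rz":0},{"tx":0,"ty":0,"tz":0,"rx":0,"ry":0,"rz":0},{"tx":0,"ty":0,"tz":0,"rx":0,"ry":0,"rz":0},{"tx":0,"ty":0,"tz":0,"rx":0,"ry":0,"rz":0},{"tx":0,"ty":0,"tz":-0.005,"rx":0,"ry":0,"rz":0},{"tx":0,"ty":0,"tz":-0.015,"rx":0,"ry":0,"rz":0},{"tx":0,"ty":0,"tz":-0.02,"rx":0,"ry":0,"rz":0},{"tx":0,"ty":0,"tz":-0.03,"rx":0,"ry":0,"rz":0},{"tx":0,"ty":0,"tz":-0.03,"rx":0,"ry":0,"rz":0},{"tx":-0.02,"ty":0,"tz":-0.03,"rx":0,"ry":0,"rz":0},{"tx":-0.04,"ty":0.02,"tz":0,"rx":0,"ry":0,"rz":0},{"tx":-0.04,"ty":0.02,"tz":0,"rx":0,"ry":0,"rz":0},{"tx":-0.02,"ty":0,"tz":0,"rx":0,"ry":0,"rz":0},{"tx":0,"ty":0,"tz":0,"rx":0,"ry":0,"rz":0}]' 0.08;python3 log.py; python3 - <<'E'
from h import *
import pickle
s=env.read_camera("scene");w=env.read_camera("wrist");t=env.read_camera("top")
pickle.dump((t,s,w),open("ts12.pkl","wb"))
crop(s,180,150,140,105,5,"s12.png");cv2.imwrite("pics/w12.png",w["pixels"][:,:,::-1]);cv2.imwrite("pics/t12.png",t["pixels"][:,:,::-1])
E
```

```text
time_s: 29.95
tool_pos: [0.4014, -0.1766, 0.2547]
tool_rot: [179.8, -0.2, -22.3]
force: [0.8, 0.2, 0.6]
grip_width: 0.0798
29.95 [ 71.68  -9.2  -46.   109.36  -6.63  76.88 -84.79] [ 0.4014 -0.1766  0.2547] [179.84  -0.25 -22.32] [0.8 0.2 0.6] 0.0798
```

View pics/s12.png

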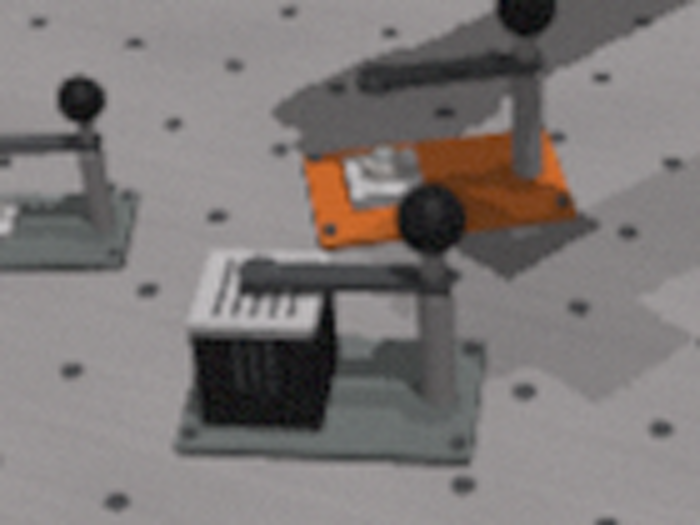

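View pics/t12.png

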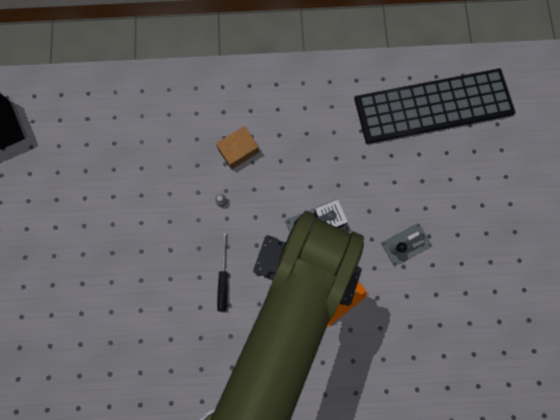

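View pics/w12.png

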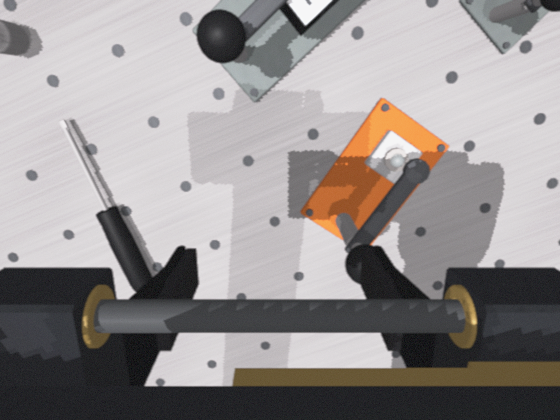

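```bash
python3 - <<'E'
from h import *
import pickle
t,s,w=pickle.load(open("ts12.pkl","rb"))
print("pad",plane(s,180+262.5/5-.5,150+273/5-.5,.085),"cover .557 -.265")
P=np.array([plane(s,180+(a+.5)/5-.5,150+(b+.5)/5-.5,.073) for a,b in [(212,250),(188,330),(322,334)]]);print("cover corner mid",(P[0]+P[2])/2)
env.sign_off()
E
```

```text
pad [ 0.55892235 -0.26063039  0.085     ] cover .557 -.265
cover corner mid [ 0.5578053  -0.26067071  0.073     ]
the job is handed in; nothing more can be done
```

I put the cover on mouth down over the larger grey lamp base, turned the keeper in by its ball knob, and handed the job in at about 30 s of the 61 s allowed. The hand-in reports no verdict.

**Cover:** I gripped it leaning 45°, tipped it mouth down and lowered it until the force rose at the height expected for its rim on the plate. Then I let go and backed off. Two views put its top centre about 2 mm from the plinth's middle. Three top corners measured 71–72 mm high, as expected for a flat seat. The fourth measured 76 mm, but its two views disagreed by 4 mm, so I put that down to a poor pixel reading.

**Keeper:** I gripped the ball across its middle and turned it 62° clockwise. The fingers closed to 32 mm on the 34 mm ball, narrower than expected, but the arm followed without slipping. In the last scene picture the pad is about 1 mm from the cover's centre. Against my earlier estimate of that centre it is about 5 mm off. Both are well inside the 18 mm limit.

**Other checks:** The arm ended clear at 0.25 m with near-zero force. The carton, objective and screwdriver look unmoved in the last top view; I judged this by eye and did not measure it. Joint 6 reached its upper limit of 117.7° for a moment while backing off from the cover; no fault was reported.

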